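# Lid the washed kitchen pots

### The arm

A 6-joint arm with a two-finger parallel gripper is mounted at the origin on the work surface. World frame = base frame: x ahead of the robot, y to its left, z up, the work surface at z = 0. Lengths are in mm, angles in rad, forces in N, time in s.
With the tool pointing down it reaches from about 275 to 1000 mm from the base axis. Payload 8.4 kg.
Tool frame: the origin (TCP) lies at the very end of the fingers, on their centre line; the grasp point (between the pads) lies 19 mm behind it (r.tcp_to_grasp is the distance from the TCP to the grasp point, in mm); z points along the fingers, y is the line along which they close (so a half turn about z gives the same grasp; the last joint's range is limited). The gripper opens to 85 mm and grips with 20 to 120 N. Pads are 22 mm wide; open, the fingers measure 114 mm over their backs; the gripper's body (76 mm by 85 mm) begins 54 mm behind the grasp point. The pads swing forward as they close: fully open they stand 13 mm farther back than shut.
Start: joints at [1.179, 0.353, 1.633, -0, 1.155, -0.002], TCP at [237.501, 578.119, 231.281] pointing down, gripper open.
Joint ranges: [-2.63, 2.63], [-0.92, 2.1], [0.06, 2.66], [-1.3, 4.44], [0, 2.69], [-3.02, 3.02]. Speed limits (rad/s): [2.22, 2.22, 2.79, 3.14, 3.14, 3.14].

### API

Orientations are given as [roll, pitch, yaw] about the fixed x, y, z axes, in that order (R = Rz(yaw) Ry(pitch) Rx(roll)).
In Python, from rig import r gives the robot as it stands. The module is installed in compiled form; this text tells all that it offers.
- The arm moves only by the tool play_rows, never from a script. Its argument "rows" is a list of rows, each an object with "dp": the shift along the tool's x, y, z in units of 40 mm (1.0 is 40 mm), a list of three; "turn": the turn, a rotation vector about the tool's x, y, z in units of 6 degrees (1.0 is 6 degrees), a list of three; "fingers": the closure, from 0 (fully open) to 1 (shut). In form: [{"dp": [tx, ty, tz], "turn": [wx, wy, wz], "fingers": fingers}, ...]. A call has 1 to 5 rows; each row shifts and turns the commanded pose from where the row before left it, along the tool's axes as they then stand; what a row does not reach is not made up. A row lasts 1/12 s, in which the tool goes at most 41.7 mm and 7.16 degrees, less where a joint would pass 70% of its speed; a pose out of reach is approached as far as the arm can. A call is refused whole if a number of a shift passes 1 or a number of a turn 1, either way. A call with a gripper value outside its range is refused whole. The fingers move at their own pace and stop on an object; "force" is the grip in N (left out, the last holds). Time passes only in rows, so rows that do not move let the fingers close. It gives the time, the measured TCP pose, the force, the opening and the grip force at its end, in the units of the state.
- r.sense(): the state, without advancing time (a new reading comes with each control period).
- r.grab_frame(name): name is "side" or "top"; returns a dict with "pixels" (400x640x3 uint8, red, green, blue), "fx", "fy", "cx", "cy" (pixels), "pose" (4x4, takes a point from camera to world coordinates). Camera axes: x right, y down, z forward; pixel columns grow to the right and rows downward; lengths in mm; the calibration is good to about 2 mm. A picture is of the moment at which its call begins. There is no depth.
- r.sign_off(): hands the job in; it is judged then, once.
The state is a dict: "clock": time; "qpos": joint angles; "qvel": joint speeds; "joint_efforts": joint torques, N m; "eef_pos": TCP position; "tcp_rot": TCP orientation; "contact_force": force on the tool from outside, world axes, zero at the start; "wrist_torque": the same for the moment, N m; "opening": opening from 0.0 (shut) to 1.0 (fully open); "grasp_force": force on a finger pad.
Only numpy, scipy, OpenCV 4.12 (cv2) and the standard library are available. Lean on these libraries where they do the work, as an engineer would, in place of code of your own. Each camera call takes 0.05 s, during which the arm holds its last target. There are 200 camera calls.

### The job

The crockery is out of the dishwasher and must be put under its lids: lift the small pot straight up out of the big pot and stand it in the middle of the round cork mat, then close the big pot, the small pot and the oblong box, each with the lid that fits, seated flat with its plug in the mouth. Set things down gently rather than dropping them, leave the big pot and the box standing where they are, and do not disturb the mug, the jar or the egg cup.

Things in the scene. Friction and masses are not known exactly. Their poses are not given: they have to be found in the camera images.
- small_pot: Small tall round white pot, open at the top, upright inside the big pot at the start, its rim 31 mm above the big pot's rim. 95 mm high, outside diameter 52 mm at the foot widening to 62 mm at the rim, wall 5 mm (mouth 52 mm inside), about 0.25 kg. Origin: centre of its underside; z up along its axis. On the mat its origin is 8 mm above the mat's.
- big_pot: Wide round white pot, open at the top: outside diameter 100 mm, 70 mm high, wall 5 mm (mouth 90 mm inside), floor 6 mm thick, loose, about 0.75 kg. Only about 15 mm is free between its rim and the small pot: grip the small pot above that rim. Origin: centre of its underside; z up.
- oblong_box: Oblong white open box, 112 mm (its x) by 76 mm (its y) outside, 60 mm high, wall 5 mm (mouth 102 x 66 mm inside), loose, about 0.7 kg. Origin: centre of its underside; x along its long side, z up.
- round_mat: Round cork mat, diameter 92 mm, 8 mm thick, fixed to the counter, with a thin dark circle of 66 mm diameter drawn on it. Origin: centre of its underside, on the counter; the small pot belongs at its centre.
- big_lid: Largest round white lid, right way up, 0.18 kg. Disc 108 mm across, 7 mm thick; under it a plug 76 mm across, 8 mm deep; in its middle an upright steel knob 22 mm across, 28 mm high. Origin: centre of the plug's underside; disc top 15 mm, knob top 43 mm above it. Seated, the disc rests flat on the big pot's rim, 7 mm play all round, origin 62 mm above the pot's.
- small_lid: Small round white lid, right way up, 0.08 kg. Disc 72 mm across, 7 mm thick; under it a plug 40 mm across, 8 mm deep; in its middle an upright steel knob 18 mm across, 28 mm high. Origin: centre of the plug's underside; disc top 15 mm, knob top 43 mm above it. Seated flat on the small pot's rim: 6 mm play all round, origin 87 mm above the pot's.
- oblong_lid: Oblong white lid, right way up, 0.2 kg. Plate 120 (x) by 84 mm (y), 7 mm thick; plug 88 x 52 mm, 8 mm deep; in its middle a steel bar grip 50 mm long (x), 16 mm wide (y), 28 mm high. Origin: centre of the plug's underside; plate top 15 mm, grip top 43 mm above it. Fits the box either way round, sides parallel, 7 mm play, origin then 52 mm above the box's.
- mug: Bystander: white mug, 72 mm across, 75 mm high, handle at its +y side. Origin: centre of its underside.
- jar: Bystander: closed glass jar with steel cap, 60 mm across, 70 mm high. Origin: centre of its underside.
- egg_cup: Bystander: wooden egg cup, 48 mm across, 55 mm high. Origin: centre of its underside.
Things that resemble listed ones, but are neither listed nor needed, are in the scene too. Leave any purple or turquoise look-alike of the big_lid alone. Leave any purple or yellow look-alike of the small_lid alone.

How it is judged:
By the outcome, as a careful person would: the job done as asked, in the order asked, and still so for the second after the job is handed in, with the robot touching nothing.
It also fails if it takes over 120 s, if anything falls off the work surface, if the arm or the gripper's body presses on something with over 40 N, if the wrist force passes 120 N, or if a joint passes its speed limit or range.

## Working session

There is one attempt and no reset: what is moved stays moved. The work goes in short steps, Python scripts to look and compute and a tool call to move; the robot and the scene stay as the last step left them, time stands still between calls to the robot, and variables do not carry over. Pictures are saved under pics/ and viewed, at most 14 in all, crops included, and the job is handed in when it is done.

Besides the shell and the picture viewer there is one more tool, called after ">>>" as name([rows], argument=value, ...), one row to a line, values as JSON. play_rows: Moves the arm, as the interface text tells. Its arguments: {"type":"object","properties":{"rows":{"type":"array"},"force":{"type":"number"}},"required":["rows"]}

```bash
mkdir -p pics
cat > h.py <<'E'
import numpy as np, cv2
from rig import r
def snap(name,fn,crop=None,scale=1):
    f=r.grab_frame(name); im=f["pixels"][:,:,::-1]
    cv2.imwrite('pics/full_'+fn,im)
    if crop: x0,y0,x1,y1=crop; im=im[y0:y1,x0:x1]
    if scale!=1: im=cv2.resize(im,None,fx=scale,fy=scale,interpolation=cv2.INTER_CUBIC)
    cv2.imwrite('pics/'+fn,im); return f
def px2w(f,u,v,z):
    T=np.array(f["pose"]); d=T[:3,:3]@np.array([(u-f["cx"])/f["fx"],(v-f["cy"])/f["fy"],1]); o=T[:3,3]
    return o+d*(z-o[2])/d[2]
def w2px(f,p):
    T=np.array(f["pose"]); c=T[:3,:3].T@(np.array(p)-T[:3,3]); return f["fx"]*c[0]/c[2]+f["cx"],f["fy"]*c[1]/c[2]+f["cy"]
E
python3 - <<'E'
from h import *
f=snap("top","top1.png",None,1.25); g=snap("side","side1.png",None,1.25)
for k in (f,g): print(np.round(k["pose"],3).tolist(),k["fx"],k["fy"],k["cx"],k["cy"])
s=r.sense(); print(s)
E
```

```text
[[-0.019, -0.992, 0.122, 319.788], [-0.999, 0.016, -0.029, 36.984], [0.027, -0.123, -0.992, 1183.762], [0.0, 0.0, 0.0, 1.0]] 393.397543864268 393.397543864268 321.01322426793496 196.00495308031077
[[0.887, -0.352, 0.298, 123.091], [-0.461, -0.648, 0.606, -703.413], [-0.02, -0.675, -0.738, 912.072], [0.0, 0.0, 0.0, 1.0]] 497.2154024722172 497.2154024722172 328.20355413443434 202.51935085513603
{'clock': 0.1, 'qpos': array([ 1.17859038e+00,  3.53603156e-01,  1.63406041e+00,  2.63929825e-05,
        1.15521137e+00, -2.39502523e-03]), 'qvel': array([ 0.00027086, -0.00177973, -0.00219504, -0.00133097,  0.00265187,
       -0.00089576]), 'joint_efforts': array([-1.08385135e-03, -6.06350470e+01, -3.42818356e+01, -4.97479084e-05,
        4.11950285e-03,  6.56025327e-05]), 'eef_pos': array([237.33232227, 577.7170569 , 230.6213254 ]), 'tcp_rot': array([-3.14031043e+00, -2.72037612e-05,  2.75177105e+00]), 'contact_force': array([ 0.17144954,  0.01623766, -0.55263534]), 'wrist_torque': array([ 0.01146484, -0.00446765,  0.04629912]), 'grasp_force': 0.0, 'opening': 1.0012291976357133}
```

View pics/top1.png

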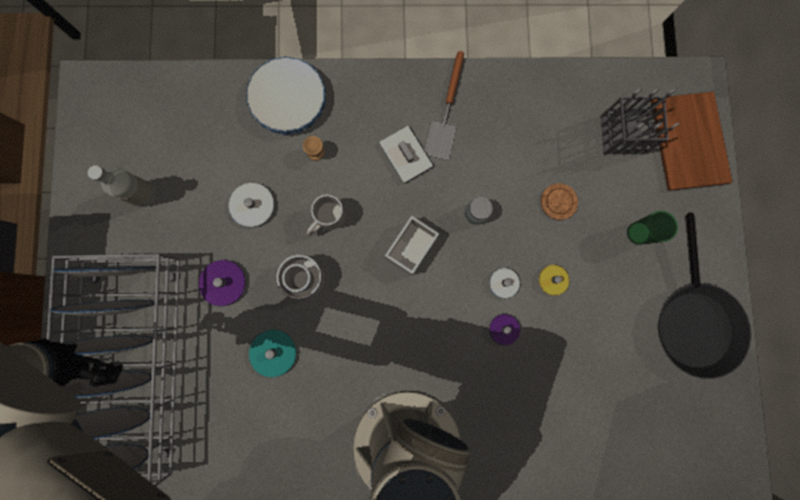

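View pics/side1.png

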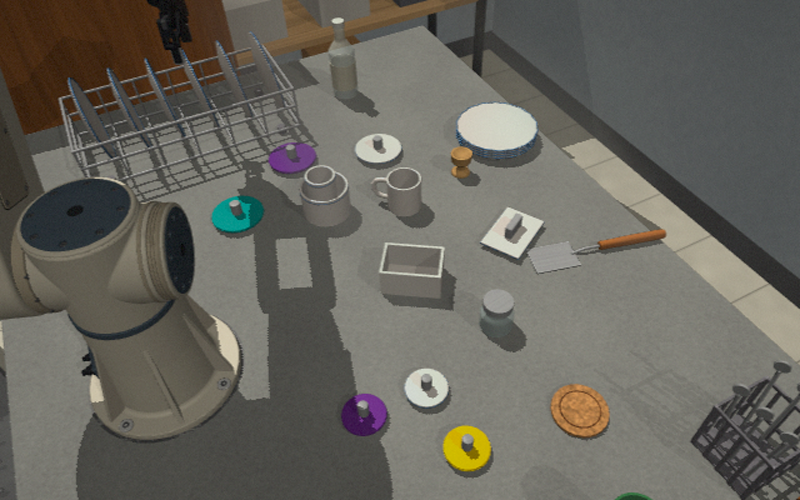

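Top view (pixels in the 1.25× picture): the small pot stands in the big pot at (298,276), the box is at (416,245) and the mat at (560,201). The mug is at (326,212), the jar at (480,210) and the egg cup at (313,148).

- **Big lid candidates:** white (251,205), purple (222,283), turquoise (272,354). The white one fits.
- **Small lid candidates:** white (505,283), yellow (554,280), purple (505,329). The white one fits.
- **Oblong lid:** (405,153), the only one.

I'll confirm these in enlarged crops.

Run:
```python
from h import *
im=cv2.imread('pics/full_top1.png')
C=[(239,222),(201,164),(404,226),(324,123),(332,195),(448,161)]
t=[]
for u,v in C:
    c=cv2.resize(im[v-33:v+33,u-33:u+33],(264,264),interpolation=cv2.INTER_CUBIC)
    c=cv2.convertScaleAbs(c,alpha=1.3)
    for k in range(0,264,40): cv2.putText(c,str(u-33+k//4),(k,8),0,.3,(0,255,255));cv2.putText(c,str(v-33+k//4),(0,k+4),0,.3,(0,255,0)); cv2.line(c,(k,10),(k,14),(0,255,255)); cv2.line(c,(20,k),(24,k),(0,255,0))
    t.append(c)
cv2.imwrite('pics/m1.png',np.vstack([np.hstack(t[:3]),np.hstack(t[3:])]))
```

```text
(no output)
```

View pics/m1.png

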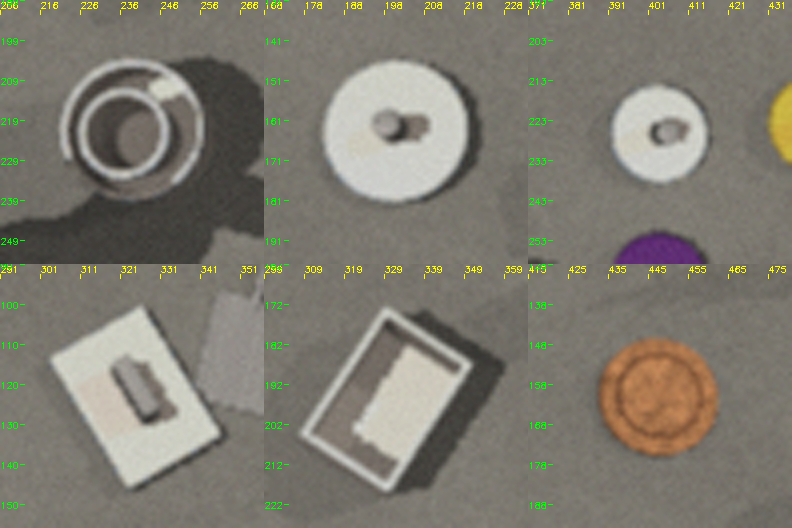

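Top-view crop, in original pixels: small pot rim (236.6,221.9), big pot rim (238.7,221.1), white big lid (200.6,163.1), white small lid (403.6,226.1), oblong lid (324.7,122.7), box rim (329.3,195.5), mat (447.2,160.9). The rim and lid sizes in pixels agree with the given diameters, so both white round lids are the right ones.

```bash
cat >> h.py <<'E'
def plan(x,y,z,yaw=None):
    from scipy.spatial.transform import Rotation as R
    s=r.sense(); p=s["eef_pos"]; R0=R.from_euler('xyz',s["tcp_rot"])
    yw=s["tcp_rot"][2] if yaw is None else yaw
    if yaw is not None:  # half-turn symmetric, nearest
        yw=s["tcp_rot"][2]+(yaw-s["tcp_rot"][2]+np.pi/2)%np.pi-np.pi/2
    R1=R.from_euler('xyz',[np.pi,0,yw])
    print('t',round(s['clock'],2),'p',np.round(p,1),'rpy',np.round(s["tcp_rot"],3),'q',np.round(s['qpos'],2),'F',np.round(s['contact_force'],1),'op',round(s['opening'],3),'gf',round(s['grasp_force'],1))
    print(' turn units',np.round(np.degrees((R0.inv()*R1).as_rotvec())/6,2),' dp units (after turn)',np.round(R1.inv().apply(np.array([x,y,z])-p)/40,3))
E
python3 - <<'E'
from h import *
f=r.grab_frame("top")
P=dict(spot=(236.6,221.9,101),bpot=(238.7,221.1,70),blid=(200.6,163.1,15),slid=(403.6,226.1,15),mat=(447.2,160.9,8))
for k,v in P.items(): print(k,np.round(px2w(f,*v),1))
def quad(name,u0,v0,pts,z):
    q=np.array([px2w(f,u0+(x+.5)/4-.5,v0+(y+.5)/4-.5,z) for x,y in pts])
    e=np.roll(q,-1,0)-q; 
    print(name,q.mean(0).round(1),np.linalg.norm(e,axis=1).round(1),np.degrees(np.arctan2(e[:,1],e[:,0])).round(1))
quad('olid',291,90,[(142,42),(50,97),(130,223),(223,168)],15)
quad('box',299,162,[(122,43),(209,101),(124,229),(36,169)],60)
g=r.grab_frame("side")
for n,k in [('spot',(236.6,221.9,101)),('blid',(200.6,163.1,15)),('slid',(403.6,226.1,15)),('mat',(447.2,160.9,8))]:
    print(n,np.array(w2px(g,px2w(f,*k)))*1.25)
p=px2w(f,*P['spot']); 
plan(p[0],p[1],200,None)
E
```

```text
spot [385.7 237.9 101. ]
bpot [389.7 237.8  70. ]
blid [569.3 362.5  15. ]
slid [ 369.5 -241.7   15. ]
mat [ 567.3 -387.2    8. ]
olid [690.3 -12.6  15. ] [ 83.6 116.2  83.5 117.3] [ 121.1 -149.2  -59.7   30.7]
box [459.8 -19.8  60. ] [ 75.8 111.4  76.3 111. ] [-125.   145.2   54.6  -35.1]
spot [318.41209468 175.58666377]
blid [377.01104301 148.27468802]
slid [425.08643846 387.31919118]
mat [577.64653727 409.02570973]
t 0.2 p [237.4 577.8 230.8] rpy [-3.141  0.     2.752] q [ 1.18  0.35  1.63 -0.    1.16 -0.  ] F [-0.1  0.5 -0. ] op 1.003 gf 0.0
 turn units [-0.01  0.   -0.  ]  dp units (after turn) [-6.658 -6.452  0.771]
```

>>> play_rows([
  {"dp": [-0.666,-0.645,0.077],"turn": [0,0,0],"fingers": 0},
  {"dp": [-0.666,-0.645,0.077],"turn": [0,0,0],"fingers": 0},
  {"dp": [-0.666,-0.645,0.077],"turn": [0,0,0],"fingers": 0},
  {"dp": [-0.666,-0.645,0.077],"turn": [0,0,0],"fingers": 0},
  {"dp": [-0.666,-0.645,0.077],"turn": [0,0,0],"fingers": 0},
], force=40)

```text
clock: 0.62
eef_pos: [311.9, 406.5, 215.6]
tcp_rot: [-3.141, 0.0, 2.752]
contact_force: [0.7, -0.2, -0.1]
opening: 1.001
grasp_force: 0.0
```

>>> play_rows([
  {"dp": [-0.666,-0.645,0.077],"turn": [0,0,0],"fingers": 0},
  {"dp": [-0.666,-0.645,0.077],"turn": [0,0,0],"fingers": 0},
  {"dp": [-0.666,-0.645,0.077],"turn": [0,0,0],"fingers": 0},
  {"dp": [-0.666,-0.645,0.077],"turn": [0,0,0],"fingers": 0},
  {"dp": [-0.666,-0.645,0.077],"turn": [0,0,0],"fingers": 0},
])

```text
clock: 1.03
eef_pos: [386.1, 236.6, 200.4]
tcp_rot: [3.141, 0.0, 2.752]
contact_force: [1.2, -0.4, -0.0]
opening: 1.003
grasp_force: 0.0
```

>>> play_rows([
  {"dp": [0,0,0],"turn": [0,0,0],"fingers": 0},
  {"dp": [0,0,0],"turn": [0,0,0],"fingers": 0},
])

```text
clock: 1.2
eef_pos: [386.4, 236.6, 200.4]
tcp_rot: [-3.141, -0.0, 2.748]
contact_force: [0.7, 0.4, -0.2]
opening: 1.0
grasp_force: 0.0
```

```bash
python3 -c "
from h import *
plan(385.7,237.9,110)
snap('top','top2.png',(180,160,300,260),5); snap('side','side2.png',(180,60,340,200),5)"
```

```text
t 1.2 p [386.4 236.6 200.4] rpy [-3.141 -0.     2.748] q [ 0.55  0.12  2.02  0.    1.   -0.63] F [ 0.7  0.4 -0.2] op 1.0 gf 0.0
 turn units [-0. -0.  0.]  dp units (after turn) [0.028 0.023 2.26 ]
```

View pics/side2.png

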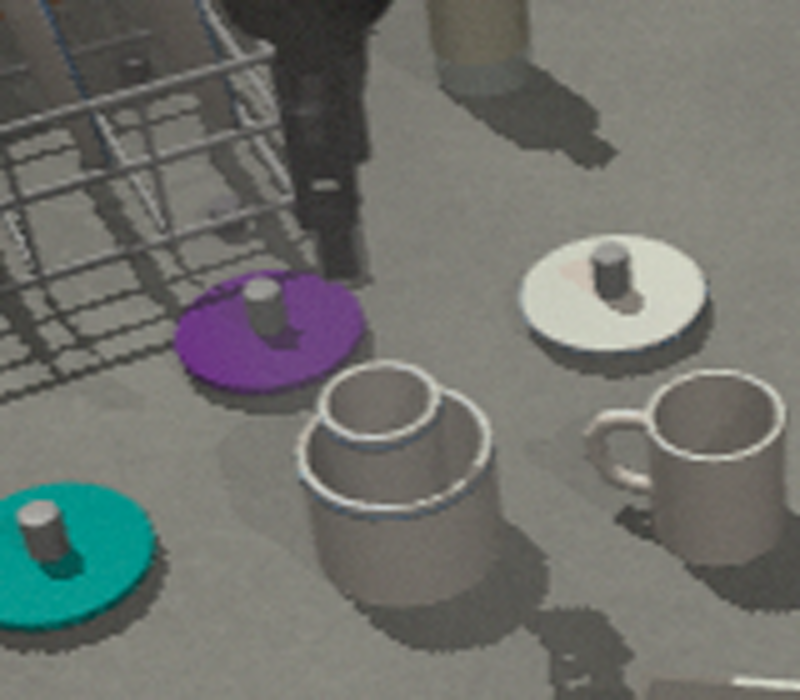

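The side crop shows the open gripper above the pots. The small pot's rim is at (256,140) in full-picture pixels, against a predicted (255,140), so I'm descending.

>>> play_rows([
  {"dp": [0.014,0.012,0.8],"turn": [0,0,0],"fingers": 0},
  {"dp": [0.014,0.012,0.8],"turn": [0,0,0],"fingers": 0},
  {"dp": [0,0,0.7],"turn": [0,0,0],"fingers": 0},
  {"dp": [0,0,0.5],"turn": [0,0,0],"fingers": 0},
  {"dp": [0,0,0.25],"turn": [0,0,0],"fingers": 0},
])

```text
clock: 1.72
eef_pos: [383.5, 240.1, 76.2]
tcp_rot: [-3.139, -0.002, 2.754]
contact_force: [-0.9, 0.3, -0.3]
opening: 0.998
grasp_force: 0.0
```

>>> play_rows([
  {"dp": [0,0,0.23],"turn": [0,0,0],"fingers": 0},
  {"dp": [0,0,0],"turn": [0,0,0],"fingers": 0.1},
  {"dp": [0,0,0],"turn": [0,0,0],"fingers": 0.15},
  {"dp": [0,0,0],"turn": [0,0,0],"fingers": 0.2},
  {"dp": [0,0,0],"turn": [0,0,0],"fingers": 0.22},
])

```text
clock: 2.13
eef_pos: [385.9, 240.1, 70.3]
tcp_rot: [3.14, 0.001, 2.752]
contact_force: [0.7, -0.1, -0.1]
opening: 0.78
grasp_force: 0.0
```

```bash
python3 -c "
from h import *
plan(385.7,237.9,69)
snap('side','side3.png',(180,60,340,200),5)"
```

```text
t 2.13 p [385.9 240.1  70.3] rpy [3.140e+00 1.000e-03 2.752e+00] q [ 0.55  0.33  2.12  0.    0.69 -0.63] F [ 0.7 -0.1 -0.1] op 0.78 gf 0.0
 turn units [0.02 0.01 0.  ]  dp units (after turn) [-0.016 -0.053  0.033]
```

View pics/side3.png

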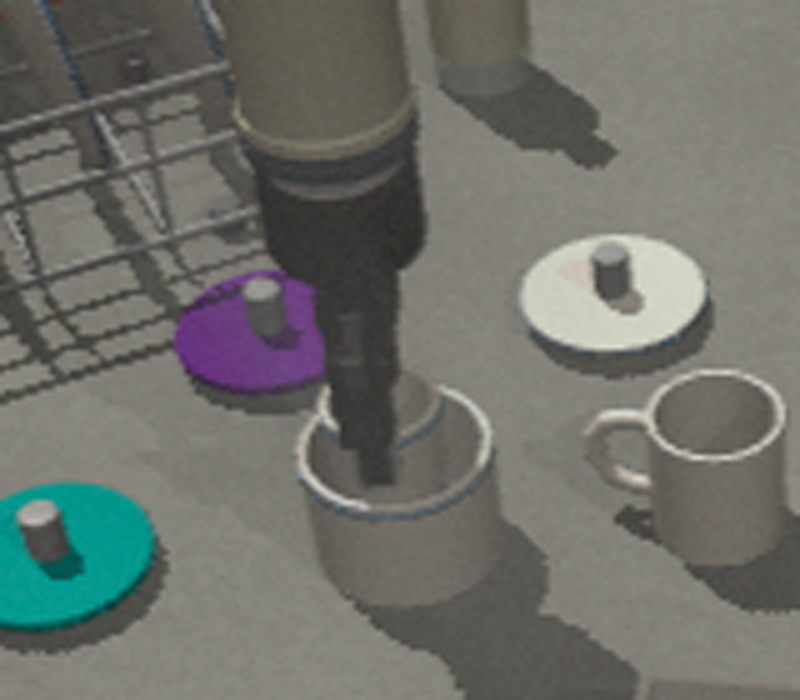

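The near fingertip at (378,483) in the crop is just above the gap, beside the small pot. I'm closing on it now.

>>> play_rows([
  {"dp": [0,0,0],"turn": [0,0,0],"fingers": 0.25},
  {"dp": [0,0,0],"turn": [0,0,0],"fingers": 0.28},
  {"dp": [0,0,0],"turn": [0,0,0],"fingers": 0.35},
  {"dp": [0,0,0],"turn": [0,0,0],"fingers": 0.6},
  {"dp": [0,0,0],"turn": [0,0,0],"fingers": 0.6},
], force=45)

```text
clock: 2.6
eef_pos: [385.8, 240.0, 70.5]
tcp_rot: [3.14, 0.001, 2.752]
contact_force: [-3.0, -0.7, 14.6]
opening: 0.704
grasp_force: 45.2
```

>>> play_rows([
  {"dp": [0,0,0],"turn": [0,0,0],"fingers": 0.6},
  {"dp": [0,0,-0.1],"turn": [0,0,0],"fingers": 0.6},
  {"dp": [0,0,-0.2],"turn": [0,0,0],"fingers": 0.6},
  {"dp": [0,0,-0.3],"turn": [0,0,0],"fingers": 0.6},
  {"dp": [0,0,-0.4],"turn": [0,0,0],"fingers": 0.6},
])

```text
clock: 3.02
eef_pos: [384.4, 239.0, 109.3]
tcp_rot: [-3.14, -0.001, 2.752]
contact_force: [-0.0, -0.1, -1.9]
opening: 0.705
grasp_force: 49.3
```

>>> play_rows([
  {"dp": [0,0,-0.5],"turn": [0,0,0],"fingers": 0.6},
  {"dp": [0,0,-0.6],"turn": [0,0,0],"fingers": 0.6},
  {"dp": [0,0,-0.6],"turn": [0,0,0],"fingers": 0.6},
  {"dp": [0,0,-0.6],"turn": [0,0,0],"fingers": 0.6},
  {"dp": [0,0,-0.3],"turn": [0,0,0],"fingers": 0.6},
])

```text
clock: 3.43
eef_pos: [385.8, 239.9, 216.3]
tcp_rot: [3.139, 0.002, 2.752]
contact_force: [0.7, 0.2, -2.5]
opening: 0.708
grasp_force: 49.3
```

```bash
python3 -c "
from h import *
plan(567.3,-387.2,185)
snap('side','side4.png',(180,40,340,160),5)"
```

```text
t 3.43 p [385.8 239.9 216.3] rpy [3.139e+00 2.000e-03 2.752e+00] q [ 0.55  0.1   2.    0.    1.04 -0.63] F [ 0.7  0.2 -2.5] op 0.708 gf 49.3
 turn units [0.02 0.02 0.  ]  dp units (after turn) [-10.155 -12.776   0.783]
```

View pics/side4.png

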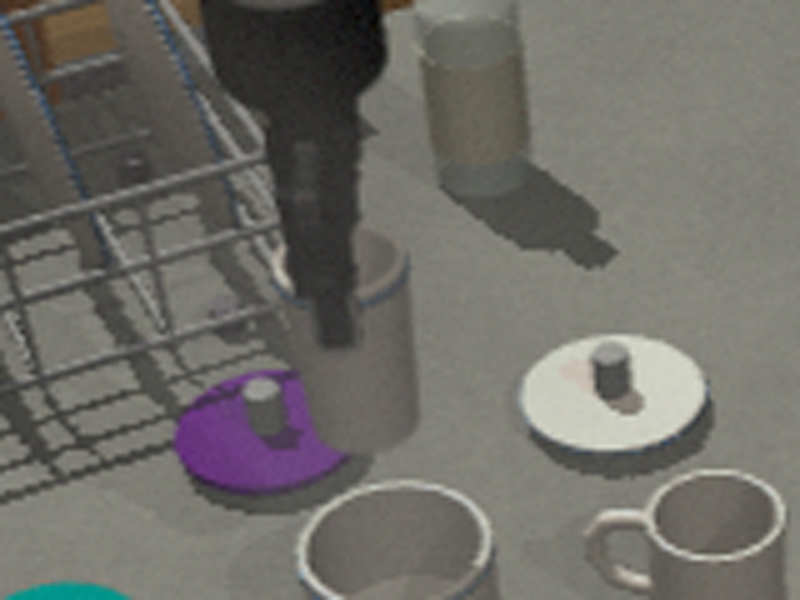

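The small pot is held upright and is clear of the big pot. I'm carrying it to the mat.

>>> play_rows([
  {"dp": [-0.25,-0.32,0],"turn": [0,0,0],"fingers": 0.6},
  {"dp": [-0.508,-0.639,0],"turn": [0,0,0],"fingers": 0.6},
  {"dp": [-0.508,-0.639,0],"turn": [0,0,0],"fingers": 0.6},
  {"dp": [-0.508,-0.639,0],"turn": [0,0,0],"fingers": 0.6},
  {"dp": [-0.508,-0.639,0],"turn": [0,0,0],"fingers": 0.6},
])

```text
clock: 3.9
eef_pos: [425.4, 97.0, 212.9]
tcp_rot: [-3.141, -0.001, 2.752]
contact_force: [0.8, 0.6, -2.6]
opening: 0.704
grasp_force: 49.5
```

>>> play_rows([
  {"dp": [-0.508,-0.639,0],"turn": [0,0,0],"fingers": 0.6},
  {"dp": [-0.508,-0.639,0],"turn": [0,0,0],"fingers": 0.6},
  {"dp": [-0.508,-0.639,0],"turn": [0,0,0],"fingers": 0.6},
  {"dp": [-0.508,-0.639,0],"turn": [0,0,0],"fingers": 0.6},
  {"dp": [-0.508,-0.639,0],"turn": [0,0,0],"fingers": 0.6},
])

```text
clock: 4.32
eef_pos: [470.9, -60.0, 212.8]
tcp_rot: [-3.141, -0.001, 2.752]
contact_force: [1.2, 0.1, -2.2]
opening: 0.705
grasp_force: 49.6
```

>>> play_rows([
  {"dp": [-0.508,-0.639,0],"turn": [0,0,0],"fingers": 0.6},
  {"dp": [-0.508,-0.639,0],"turn": [0,0,0],"fingers": 0.6},
  {"dp": [-0.508,-0.639,0],"turn": [0,0,0],"fingers": 0.6},
  {"dp": [-0.508,-0.639,0],"turn": [0,0,0],"fingers": 0.6},
  {"dp": [-0.508,-0.639,0],"turn": [0,0,0],"fingers": 0.6},
])

```text
clock: 4.73
eef_pos: [516.3, -216.7, 212.6]
tcp_rot: [3.142, -0.001, 2.751]
contact_force: [0.5, 1.0, -3.1]
opening: 0.705
grasp_force: 49.6
```

>>> play_rows([
  {"dp": [-0.508,-0.639,0],"turn": [0,0,0],"fingers": 0.6},
  {"dp": [-0.508,-0.639,0],"turn": [0,0,0],"fingers": 0.6},
  {"dp": [-0.508,-0.639,0],"turn": [0,0,0],"fingers": 0.6},
  {"dp": [-0.508,-0.639,0],"turn": [0,0,0],"fingers": 0.6},
  {"dp": [-0.508,-0.639,0],"turn": [0,0,0],"fingers": 0.6},
])

```text
clock: 5.15
eef_pos: [561.7, -373.4, 212.3]
tcp_rot: [3.141, -0.002, 2.751]
contact_force: [0.4, -0.1, -2.9]
opening: 0.707
grasp_force: 49.6
```

>>> play_rows([
  {"dp": [-0.25,-0.32,0],"turn": [0,0,0],"fingers": 0.6},
  {"dp": [0,0,0.2],"turn": [0,0,0],"fingers": 0.6},
  {"dp": [0,0,0],"turn": [0,0,0],"fingers": 0.6},
  {"dp": [0,0,0],"turn": [0,0,0],"fingers": 0.6},
])

```text
clock: 5.48
eef_pos: [565.4, -386.5, 203.7]
tcp_rot: [3.141, -0.003, 2.752]
contact_force: [0.1, 0.7, -2.9]
opening: 0.7
grasp_force: 49.6
```

```bash
python3 -c "
from h import *
plan(567.3,-387.2,85)
snap('side','side5.png',(380,180,540,360),3.3)"
```

```text
t 5.48 p [ 565.4 -386.5  203.7] rpy [ 3.141e+00 -3.000e-03  2.752e+00] q [-0.6   0.47  1.52  0.    1.16 -1.78] F [ 0.1  0.7 -2.9] op 0.7 gf 49.6
 turn units [ 0.01 -0.03 -0.  ]  dp units (after turn) [-0.05   0.003  2.968]
```

View pics/side5.png

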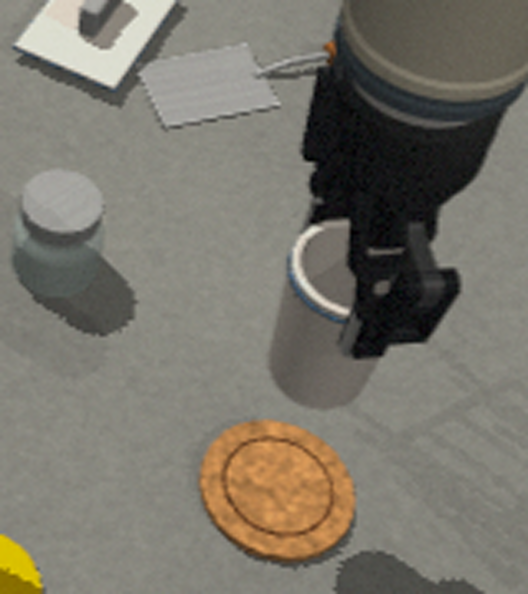

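The pot hangs upright above the mat, with the mat's ring centred at crop (278,486). Before descending I'll check that projection.

```bash
python3 -c "
from h import *
g=r.grab_frame('side'); f=r.grab_frame('top')
def s(u,v): return (u+.5)/3.3-.5+380,(v+.5)/3.3-.5+180
print('mat side',px2w(g,*s(278,487),8))
c=lambda p:np.round((np.array(w2px(g,p))-[380,180])*3.3)
print('rim',c([565.4,-386.5,234]),'foot',c([565.4,-386.5,139]))
for n,z,R in(('rim',234,31),('foot',139,26)):
  q=np.array([c([565.4+R*np.cos(a),-386.5+R*np.sin(a),z]) for a in np.linspace(0,6.28,60)]); print(n,q.min(0),q.max(0))
im=cv2.imread('pics/full_top1.png'); h=cv2.cvtColor(im[120:200,410:480],cv2.COLOR_BGR2HSV)
m=cv2.inRange(h,(5,100,60),(25,255,255)); n,l,st,ce=cv2.connectedComponentsWithStats(m); i=st[1:,4].argmax()+1; print('mat top',px2w(f,ce[i][0]+410,ce[i][1]+120,8), st[i])
"
```

```text
mat side [ 570.35884517 -388.85301996    8.        ]
rim [347. 266.] foot [310. 369.]
rim [284. 217.] [411. 318.]
foot [262. 328.] [359. 410.]
mat top [ 567.30914407 -386.78798731    8.        ] [ 23  27  29  29 672]
```

>>> play_rows([
  {"dp": [-0.05,0,0.4],"turn": [0,0,0],"fingers": 0.6},
  {"dp": [0,0,0.7],"turn": [0,0,0],"fingers": 0.6},
  {"dp": [0,0,0.7],"turn": [0,0,0],"fingers": 0.6},
  {"dp": [0,0,0.6],"turn": [0,0,0],"fingers": 0.6},
  {"dp": [0,0,0.4],"turn": [0,0,0],"fingers": 0.6},
])

```text
clock: 6.05
eef_pos: [567.5, -386.9, 91.2]
tcp_rot: [3.141, -0.002, 2.753]
contact_force: [-0.2, 0.2, -2.8]
opening: 0.699
grasp_force: 49.6
```

>>> play_rows([
  {"dp": [0,0,0.2],"turn": [0,0,0],"fingers": 0.6},
  {"dp": [0,0,0.1],"turn": [0,0,0],"fingers": 0.6},
  {"dp": [0,0,0],"turn": [0,0,0],"fingers": 0.6},
  {"dp": [0,0,0],"turn": [0,0,0],"fingers": 0.6},
])

```text
clock: 6.38
eef_pos: [569.1, -388.6, 82.5]
tcp_rot: [-3.141, 0.002, 2.752]
contact_force: [0.3, -0.5, -1.6]
opening: 0.701
grasp_force: 49.7
```

>>> play_rows([
  {"dp": [0,0,0.05],"turn": [0,0,0],"fingers": 0.6},
  {"dp": [0,0,0],"turn": [0,0,0],"fingers": 0.6},
])

```text
clock: 6.55
eef_pos: [568.9, -388.7, 80.3]
tcp_rot: [-3.141, 0.002, 2.752]
contact_force: [-0.8, 0.4, -3.1]
opening: 0.704
grasp_force: 49.7
```

>>> play_rows([
  {"dp": [0,0,0.06],"turn": [0,0,0],"fingers": 0.6},
  {"dp": [0,0,0.05],"turn": [0,0,0],"fingers": 0.6},
  {"dp": [0,0,0.02],"turn": [0,0,0],"fingers": 0.6},
  {"dp": [0,0,0],"turn": [0,0,0],"fingers": 0.6},
])

```text
clock: 6.88
eef_pos: [568.2, -388.3, 73.8]
tcp_rot: [3.141, -0.0, 2.752]
contact_force: [-0.4, -0.2, -2.3]
opening: 0.702
grasp_force: 49.7
```

>>> play_rows([
  {"dp": [0,0,0.025],"turn": [0,0,0],"fingers": 0.6},
  {"dp": [0,0,0],"turn": [0,0,0],"fingers": 0.6},
])

```text
clock: 7.05
eef_pos: [568.3, -388.4, 72.9]
tcp_rot: [3.142, -0.0, 2.752]
contact_force: [0.5, 0.0, -3.3]
opening: 0.703
grasp_force: 49.7
```

>>> play_rows([
  {"dp": [0,0,0.025],"turn": [0,0,0],"fingers": 0.6},
  {"dp": [0,0,0],"turn": [0,0,0],"fingers": 0.6},
])

```text
clock: 7.22
eef_pos: [568.7, -388.6, 72.8]
tcp_rot: [-3.141, 0.001, 2.752]
contact_force: [-2.1, 0.8, 2.8]
opening: 0.704
grasp_force: 50.0
```

Contact. I'll release slowly and rise.

>>> play_rows([
  {"dp": [0,0,0.01],"turn": [0,0,0],"fingers": 0.28},
  {"dp": [0,0,0],"turn": [0,0,0],"fingers": 0.25},
  {"dp": [0,0,0],"turn": [0,0,0],"fingers": 0.1},
  {"dp": [0,0,0],"turn": [0,0,0],"fingers": 0},
  {"dp": [0,0,0],"turn": [0,0,0],"fingers": 0},
])

```text
clock: 7.63
eef_pos: [568.4, -388.4, 71.6]
tcp_rot: [3.142, -0.0, 2.752]
contact_force: [-0.4, 0.1, -1.5]
opening: 1.001
grasp_force: 0.0
```

>>> play_rows([
  {"dp": [0,0,-0.3],"turn": [0,0,0],"fingers": 0},
  {"dp": [0,0,-0.7],"turn": [0,0,0],"fingers": 0},
  {"dp": [0,0,-1],"turn": [0,0,0],"fingers": 0},
  {"dp": [0,0,-1],"turn": [0,0,0],"fingers": 0},
  {"dp": [0,0,-0.4],"turn": [0,0,0],"fingers": 0},
])

```text
clock: 8.05
eef_pos: [570.4, -389.8, 214.7]
tcp_rot: [-3.14, 0.007, 2.752]
contact_force: [1.6, -1.0, 1.1]
opening: 1.0
grasp_force: 0.0
```

```bash
python3 -c "
from h import *
plan(569.3,362.5,180)"
```

```text
t 8.05 p [ 570.4 -389.8  214.7] rpy [-3.14   0.007  2.752] q [-0.6   0.46  1.5   0.    1.17 -1.78] F [ 1.6 -1.   1.1] op 1.0 gf 0.0
 turn units [-0.01  0.07 -0.  ]  dp units (after turn) [ 7.171 17.385  0.867]
```

>>> play_rows([
  {"dp": [0.156,0.378,0],"turn": [0,0,0],"fingers": 0},
  {"dp": [0.312,0.756,0],"turn": [0,0,0],"fingers": 0},
  {"dp": [0.312,0.756,0],"turn": [0,0,0],"fingers": 0},
  {"dp": [0.312,0.756,0],"turn": [0,0,0],"fingers": 0},
  {"dp": [0.312,0.756,0],"turn": [0,0,0],"fingers": 0},
])

```text
clock: 8.47
eef_pos: [567.3, -239.2, 207.6]
tcp_rot: [3.141, -0.001, 2.751]
contact_force: [0.7, 0.3, -0.3]
opening: 1.001
grasp_force: 0.0
```

>>> play_rows([
  {"dp": [0.312,0.756,0],"turn": [0,0,0],"fingers": 0},
  {"dp": [0.312,0.756,0],"turn": [0,0,0],"fingers": 0},
  {"dp": [0.312,0.756,0],"turn": [0,0,0],"fingers": 0},
  {"dp": [0.312,0.756,0],"turn": [0,0,0],"fingers": 0},
  {"dp": [0.312,0.756,0],"turn": [0,0,0],"fingers": 0},
])

```text
clock: 8.88
eef_pos: [566.9, -75.6, 207.6]
tcp_rot: [-3.142, -0.001, 2.752]
contact_force: [0.3, -0.1, -0.0]
opening: 1.001
grasp_force: 0.0
```

>>> play_rows([
  {"dp": [0.312,0.756,0],"turn": [0,0,0],"fingers": 0},
  {"dp": [0.312,0.756,0],"turn": [0,0,0],"fingers": 0},
  {"dp": [0.312,0.756,0],"turn": [0,0,0],"fingers": 0},
  {"dp": [0.312,0.756,0],"turn": [0,0,0],"fingers": 0},
  {"dp": [0.312,0.756,0],"turn": [0,0,0],"fingers": 0},
])

```text
clock: 9.3
eef_pos: [566.6, 87.8, 207.6]
tcp_rot: [-3.141, -0.001, 2.752]
contact_force: [1.8, 0.2, 0.7]
opening: 1.001
grasp_force: 0.0
```

>>> play_rows([
  {"dp": [0.312,0.756,0],"turn": [0,0,0],"fingers": 0.2},
  {"dp": [0.312,0.756,0],"turn": [0,0,0],"fingers": 0.4},
  {"dp": [0.312,0.756,0],"turn": [0,0,0],"fingers": 0.4},
  {"dp": [0.312,0.756,0],"turn": [0,0,0],"fingers": 0.4},
  {"dp": [0.312,0.756,0],"turn": [0,0,0],"fingers": 0.4},
])

```text
clock: 9.72
eef_pos: [566.3, 251.2, 207.6]
tcp_rot: [-3.141, -0.001, 2.752]
contact_force: [0.5, 1.2, -0.6]
opening: 0.601
grasp_force: 0.0
```

>>> play_rows([
  {"dp": [0.312,0.756,0],"turn": [0,0,0],"fingers": 0.4},
  {"dp": [0.312,0.756,0],"turn": [0,0,0],"fingers": 0.4},
  {"dp": [0.312,0.756,0],"turn": [0,0,0],"fingers": 0.4},
  {"dp": [0.156,0.378,0],"turn": [0,0,0],"fingers": 0.4},
])

```text
clock: 10.05
eef_pos: [566.0, 367.6, 207.5]
tcp_rot: [3.141, -0.001, 2.753]
contact_force: [0.2, -0.7, -0.2]
opening: 0.596
grasp_force: 0.0
```

>>> play_rows([
  {"dp": [0,0,0.5],"turn": [0,0,0],"fingers": 0.4},
  {"dp": [0,0,0.5],"turn": [0,0,0],"fingers": 0.4},
  {"dp": [0,0,0],"turn": [0,0,0],"fingers": 0.4},
  {"dp": [0,0,0],"turn": [0,0,0],"fingers": 0.4},
])

```text
clock: 10.38
eef_pos: [566.1, 363.3, 166.7]
tcp_rot: [-3.139, -0.002, 2.752]
contact_force: [-0.2, -0.3, -0.5]
opening: 0.601
grasp_force: 0.0
```

```bash
python3 -c "
from h import *
plan(569.3,362.5,70)
f=snap('top','t6.png',(410,125,485,200),7)
im=cv2.imread('pics/full_t6.png')
for n,c in (('bpot',(238.7,221.1)),):
  pass
"
```

```text
t 10.38 p [566.1 363.3 166.7] rpy [-3.139e+00 -2.000e-03  2.752e+00] q [ 0.57  0.49  1.58 -0.    1.08 -0.61] F [-0.2 -0.3 -0.5] op 0.601 gf 0.0
 turn units [-0.03 -0.02  0.  ]  dp units (after turn) [-0.082  0.013  2.418]
```

View pics/t6.png

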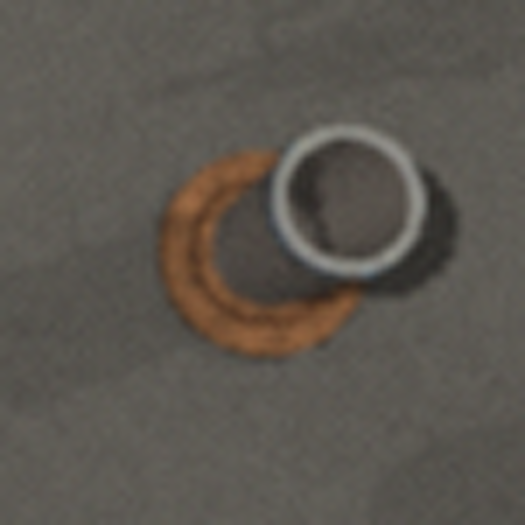

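The small pot stands inside the mat's ring, with its rim at full-picture pixel (459.5,153.4). I'm descending on the big lid's knob.

>>> play_rows([
  {"dp": [-0.07,0.01,0.8],"turn": [0,0,0],"fingers": 0.4},
  {"dp": [0,0,0.9],"turn": [0,0,0],"fingers": 0.4},
  {"dp": [0,0,0.9],"turn": [0,0,0],"fingers": 0.4},
  {"dp": [0,0,0.6],"turn": [0,0,0],"fingers": 0.4},
  {"dp": [0,0,0.3],"turn": [0,0,0],"fingers": 0.4},
])

```text
clock: 10.85
eef_pos: [569.1, 362.2, 25.7]
tcp_rot: [-3.139, -0.002, 2.751]
contact_force: [-0.2, -0.7, -0.7]
opening: 0.601
grasp_force: 0.0
```

>>> play_rows([
  {"dp": [0,0,0.15],"turn": [0,0,0],"fingers": 0.4},
  {"dp": [0,0,0],"turn": [0,0,0],"fingers": 0.4},
  {"dp": [0,0,0],"turn": [0,0,0],"fingers": 0.4},
])

```text
clock: 11.1
eef_pos: [571.1, 363.9, 23.5]
tcp_rot: [3.14, 0.001, 2.752]
contact_force: [-0.1, -0.2, -0.1]
opening: 0.602
grasp_force: 0.0
```

```bash
python3 -c "
from h import *
plan(569.3,362.5,19)
f=r.grab_frame('top'); print('spot',px2w(f,459.5,153.36,103))"
```

```text
t 11.1 p [571.1 363.9  23.5] rpy [3.140e+00 1.000e-03 2.752e+00] q [ 0.57  0.66  1.64 -0.    0.83 -0.62] F [-0.1 -0.2 -0.1] op 0.602 gf 0.0
 turn units [0.02 0.01 0.  ]  dp units (after turn) [ 0.029 -0.05   0.112]
spot [ 568.54369176 -389.37639314  103.        ]
```

>>> play_rows([
  {"dp": [0.03,-0.05,0.11],"turn": [0,0,0],"fingers": 0.5},
  {"dp": [0,0,0],"turn": [0,0,0],"fingers": 0.65},
  {"dp": [0,0,0],"turn": [0,0,0],"fingers": 0.72},
  {"dp": [0,0,0],"turn": [0,0,0],"fingers": 0.8},
  {"dp": [0,0,0],"turn": [0,0,0],"fingers": 0.9},
])

```text
clock: 11.57
eef_pos: [568.6, 362.4, 18.3]
tcp_rot: [3.14, 0.001, 2.752]
contact_force: [-1.0, 0.0, 6.0]
opening: 0.24
grasp_force: 44.0
```

>>> play_rows([
  {"dp": [0,0,0],"turn": [0,0,0],"fingers": 0.9},
  {"dp": [0,0,0],"turn": [0,0,0],"fingers": 0.9},
  {"dp": [0,0,0],"turn": [0,0,0],"fingers": 0.9},
])

```text
clock: 11.82
eef_pos: [568.5, 362.4, 18.3]
tcp_rot: [3.14, 0.001, 2.752]
contact_force: [-1.9, 0.6, 6.2]
opening: 0.241
grasp_force: 44.1
```

>>> play_rows([
  {"dp": [0,0,-0.2],"turn": [0,0,0],"fingers": 0.9},
  {"dp": [0,0,-0.5],"turn": [0,0,0],"fingers": 0.9},
  {"dp": [0,0,-0.8],"turn": [0,0,0],"fingers": 0.9},
  {"dp": [0,0,-0.8],"turn": [0,0,0],"fingers": 0.9},
  {"dp": [0,0,-0.8],"turn": [0,0,0],"fingers": 0.9},
])

```text
clock: 12.23
eef_pos: [567.4, 361.4, 142.4]
tcp_rot: [-3.14, -0.001, 2.752]
contact_force: [0.6, 0.4, -1.1]
opening: 0.238
grasp_force: 44.1
```

>>> play_rows([
  {"dp": [0,0,-0.5],"turn": [0,0,0],"fingers": 0.9},
  {"dp": [0,0,0],"turn": [0,0,0],"fingers": 0.9},
  {"dp": [0,0,0],"turn": [0,0,0],"fingers": 0.9},
])

```text
clock: 12.48
eef_pos: [568.5, 362.1, 162.6]
tcp_rot: [3.14, 0.001, 2.752]
contact_force: [0.4, -0.7, -2.1]
opening: 0.239
grasp_force: 44.2
```

```bash
python3 -c "
from h import *
plan(389,238,160)
f=snap('top','t7.png',(180,130,290,260),4.6)
"
```

```text
t 12.48 p [568.5 362.1 162.6] rpy [3.140e+00 1.000e-03 2.752e+00] q [ 0.56  0.49  1.58 -0.    1.07 -0.62] F [ 0.4 -0.7 -2.1] op 0.239 gf 44.2
 turn units [0.02 0.01 0.  ]  dp units (after turn) [ 2.971 -4.575  0.064]
```

View pics/t7.png

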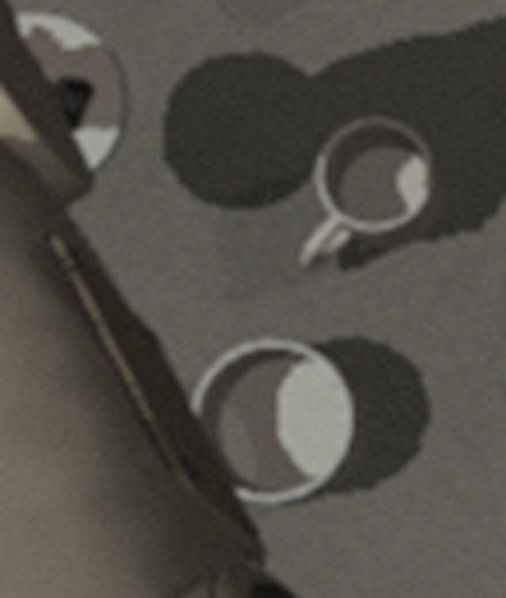

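The big lid is lifted flat. The big pot's rim is at full-picture pixel (239.1,221.1), so it hasn't moved.

>>> play_rows([
  {"dp": [0.185,-0.287,0],"turn": [0,0,0],"fingers": 0.9},
  {"dp": [0.369,-0.573,0],"turn": [0,0,0],"fingers": 0.9},
  {"dp": [0.369,-0.573,0],"turn": [0,0,0],"fingers": 0.9},
  {"dp": [0.369,-0.573,0],"turn": [0,0,0],"fingers": 0.9},
  {"dp": [0.369,-0.573,0],"turn": [0,0,0],"fingers": 0.9},
])

```text
clock: 12.95
eef_pos: [465.0, 290.1, 159.0]
tcp_rot: [-3.138, -0.002, 2.752]
contact_force: [1.1, 0.4, -1.9]
opening: 0.241
grasp_force: 44.4
```

>>> play_rows([
  {"dp": [0.369,-0.573,0],"turn": [0,0,0],"fingers": 0.9},
  {"dp": [0.369,-0.573,0],"turn": [0,0,0],"fingers": 0.9},
  {"dp": [0.369,-0.573,0],"turn": [0,0,0],"fingers": 0.9},
  {"dp": [0.185,-0.287,0],"turn": [0,0,0],"fingers": 0.9},
  {"dp": [0,0,0],"turn": [0,0,0],"fingers": 0.9},
])

```text
clock: 13.37
eef_pos: [384.9, 234.5, 159.3]
tcp_rot: [-3.136, -0.004, 2.752]
contact_force: [-0.5, -0.5, -3.1]
opening: 0.238
grasp_force: 44.3
```

>>> play_rows([
  {"dp": [0,0,0.4],"turn": [0,0,0],"fingers": 0.9},
  {"dp": [0,0,0.6],"turn": [0,0,0],"fingers": 0.9},
  {"dp": [0,0,0.3],"turn": [0,0,0],"fingers": 0.9},
  {"dp": [0,0,0],"turn": [0,0,0],"fingers": 0.9},
  {"dp": [0,0,0],"turn": [0,0,0],"fingers": 0.9},
])

```text
clock: 13.78
eef_pos: [388.7, 236.9, 108.2]
tcp_rot: [-3.139, -0.002, 2.752]
contact_force: [-0.1, 0.6, -1.1]
opening: 0.239
grasp_force: 44.3
```

```bash
python3 -c "
from h import *
plan(389.5,237.3,81)
f=snap('side','t8.png',(190,90,330,200),5)
"
```

```text
t 13.78 p [388.7 236.9 108.2] rpy [-3.139e+00 -2.000e-03  2.752e+00] q [ 0.54  0.26  2.09 -0.    0.79 -0.64] F [-0.1  0.6 -1.1] op 0.239 gf 44.3
 turn units [-0.02 -0.02  0.  ]  dp units (after turn) [-0.015  0.016  0.68 ]
```

View pics/t8.png

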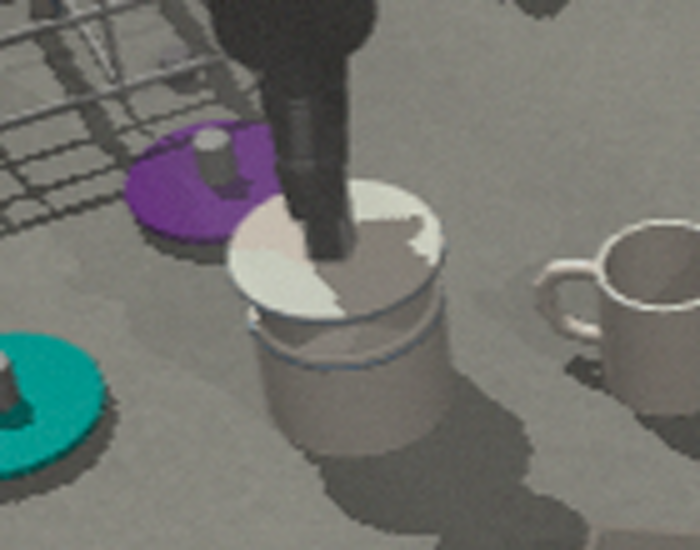

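The lid is level and centred over the big pot: the lid spans x 228–446 in the crop and the rim 248–446, and the camera's lean accounts for the difference. I'm lowering it.

>>> play_rows([
  {"dp": [-0.015,0.015,0.3],"turn": [0,0,0],"fingers": 0.9},
  {"dp": [0,0,0.2],"turn": [0,0,0],"fingers": 0.9},
  {"dp": [0,0,0.1],"turn": [0,0,0],"fingers": 0.9},
  {"dp": [0,0,0],"turn": [0,0,0],"fingers": 0.9},
  {"dp": [0,0,0],"turn": [0,0,0],"fingers": 0.9},
])

```text
clock: 14.25
eef_pos: [389.9, 237.5, 85.4]
tcp_rot: [-3.141, -0.0, 2.752]
contact_force: [-1.0, 0.4, -1.7]
opening: 0.244
grasp_force: 44.3
```

>>> play_rows([
  {"dp": [0,0,0.04],"turn": [0,0,0],"fingers": 0.9},
  {"dp": [0,0,0],"turn": [0,0,0],"fingers": 0.9},
])

```text
clock: 14.42
eef_pos: [390.1, 237.6, 83.9]
tcp_rot: [3.141, 0.0, 2.752]
contact_force: [0.8, -0.9, -2.2]
opening: 0.24
grasp_force: 44.3
```

>>> play_rows([
  {"dp": [0,0,0.03],"turn": [0,0,0],"fingers": 0.9},
  {"dp": [0,0,0],"turn": [0,0,0],"fingers": 0.9},
])

```text
clock: 14.58
eef_pos: [389.9, 237.5, 82.6]
tcp_rot: [3.141, 0.0, 2.752]
contact_force: [0.3, 0.3, -1.3]
opening: 0.239
grasp_force: 44.3
```

>>> play_rows([
  {"dp": [0,0,0.03],"turn": [0,0,0],"fingers": 0.9},
  {"dp": [0,0,0],"turn": [0,0,0],"fingers": 0.9},
])

```text
clock: 14.75
eef_pos: [389.9, 237.5, 81.2]
tcp_rot: [-3.142, -0.0, 2.752]
contact_force: [0.3, 0.2, -0.9]
opening: 0.24
grasp_force: 44.3
```

>>> play_rows([
  {"dp": [0,0,0.025],"turn": [0,0,0],"fingers": 0.9},
  {"dp": [0,0,0],"turn": [0,0,0],"fingers": 0.9},
])

```text
clock: 14.92
eef_pos: [390.0, 237.5, 80.3]
tcp_rot: [3.142, 0.0, 2.752]
contact_force: [-1.1, -1.4, -2.1]
opening: 0.243
grasp_force: 44.3
```

>>> play_rows([
  {"dp": [0,0,0.02],"turn": [0,0,0],"fingers": 0.9},
  {"dp": [0,0,0],"turn": [0,0,0],"fingers": 0.9},
])

```text
clock: 15.08
eef_pos: [390.0, 237.5, 80.2]
tcp_rot: [3.142, -0.0, 2.752]
contact_force: [-3.6, -2.1, 12.0]
opening: 0.24
grasp_force: 45.9
```

Seated at z = 80.2, as expected. I'll release and go for the small lid.

>>> play_rows([
  {"dp": [0,0,0],"turn": [0,0,0],"fingers": 0.73},
  {"dp": [0,0,0],"turn": [0,0,0],"fingers": 0.6},
  {"dp": [0,0,0],"turn": [0,0,0],"fingers": 0.45},
  {"dp": [0,0,0],"turn": [0,0,0],"fingers": 0.4},
])

```text
clock: 15.42
eef_pos: [390.0, 237.5, 79.5]
tcp_rot: [3.142, 0.0, 2.752]
contact_force: [-0.2, -0.2, 0.3]
opening: 0.598
grasp_force: 0.0
```

>>> play_rows([
  {"dp": [0,0,-0.3],"turn": [0,0,0],"fingers": 0.4},
  {"dp": [0,0,-0.7],"turn": [0,0,0],"fingers": 0.4},
  {"dp": [0,0,-0.8],"turn": [0,0,0],"fingers": 0.4},
  {"dp": [0,0,-0.4],"turn": [0,0,0],"fingers": 0.4},
  {"dp": [0,0,0],"turn": [0,0,0],"fingers": 0.4},
])

```text
clock: 15.83
eef_pos: [391.9, 238.7, 170.9]
tcp_rot: [3.137, 0.004, 2.752]
contact_force: [1.3, 0.2, -0.2]
opening: 0.603
grasp_force: 0.0
```

```bash
python3 -c "
from h import *
plan(369.5,-241.7,160)"
```

```text
t 15.83 p [391.9 238.7 170.9] rpy [3.137 0.004 2.752] q [ 0.54  0.17  2.04 -0.    0.93 -0.64] F [ 1.3  0.2 -0.2] op 0.603 gf 0.0
 turn units [0.05 0.03 0.  ]  dp units (after turn) [ -4.045 -11.322   0.271]
```

>>> play_rows([
  {"dp": [-0.135,-0.377,0],"turn": [0,0,0],"fingers": 0.4},
  {"dp": [-0.27,-0.755,0],"turn": [0,0,0],"fingers": 0.4},
  {"dp": [-0.27,-0.755,0],"turn": [0,0,0],"fingers": 0.4},
  {"dp": [-0.27,-0.755,0],"turn": [0,0,0],"fingers": 0.4},
  {"dp": [-0.27,-0.755,0],"turn": [0,0,0],"fingers": 0.4},
])

```text
clock: 16.25
eef_pos: [382.3, 92.0, 166.6]
tcp_rot: [-3.141, -0.001, 2.753]
contact_force: [0.1, -0.3, -0.2]
opening: 0.599
grasp_force: 0.0
```

>>> play_rows([
  {"dp": [-0.27,-0.755,0],"turn": [0,0,0],"fingers": 0.4},
  {"dp": [-0.27,-0.755,0],"turn": [0,0,0],"fingers": 0.4},
  {"dp": [-0.27,-0.755,0],"turn": [0,0,0],"fingers": 0.4},
  {"dp": [-0.27,-0.755,0],"turn": [0,0,0],"fingers": 0.4},
  {"dp": [-0.27,-0.755,0],"turn": [0,0,0],"fingers": 0.4},
])

```text
clock: 16.67
eef_pos: [374.9, -68.3, 166.8]
tcp_rot: [-3.141, -0.001, 2.752]
contact_force: [1.0, -0.1, 0.1]
opening: 0.597
grasp_force: 0.0
```

>>> play_rows([
  {"dp": [-0.27,-0.755,0],"turn": [0,0,0],"fingers": 0.4},
  {"dp": [-0.27,-0.755,0],"turn": [0,0,0],"fingers": 0.4},
  {"dp": [-0.27,-0.755,0],"turn": [0,0,0],"fingers": 0.4},
  {"dp": [-0.27,-0.755,0],"turn": [0,0,0],"fingers": 0.4},
  {"dp": [-0.27,-0.755,0],"turn": [0,0,0],"fingers": 0.4},
])

```text
clock: 17.08
eef_pos: [367.5, -228.4, 166.6]
tcp_rot: [3.141, -0.001, 2.752]
contact_force: [1.0, -0.2, -0.4]
opening: 0.599
grasp_force: 0.0
```

>>> play_rows([
  {"dp": [-0.135,-0.377,0],"turn": [0,0,0],"fingers": 0.4},
  {"dp": [0,0,0.5],"turn": [0,0,0],"fingers": 0.4},
  {"dp": [0,0,0.5],"turn": [0,0,0],"fingers": 0.4},
  {"dp": [0,0,0],"turn": [0,0,0],"fingers": 0.4},
  {"dp": [0,0,0],"turn": [0,0,0],"fingers": 0.4},
])

```text
clock: 17.5
eef_pos: [366.5, -242.3, 126.3]
tcp_rot: [3.141, -0.004, 2.752]
contact_force: [-0.3, 0.2, 0.1]
opening: 0.598
grasp_force: 0.0
```

```bash
python3 -c "
from h import *
plan(369.5,-241.7,19)
g=snap('side','t9.png',(270,230,430,350),5)
print((np.array(w2px(g,[369.5,-241.7,15]))-[270,230])*5)
f=snap('top','t9t.png')
im=f['pixels'].astype(int)[190:260,370:430]
"
```

```text
t 17.5 p [ 366.5 -242.3  126.3] rpy [ 3.141 -0.004  2.752] q [-0.59  0.21  2.11  0.    0.82 -1.77] F [-0.3  0.2  0.1] op 0.598 gf 0.0
 turn units [ 0.01 -0.03 -0.  ]  dp units (after turn) [-0.064  0.043  2.682]
[350.2830259  399.36066651]
```

View pics/t9.png

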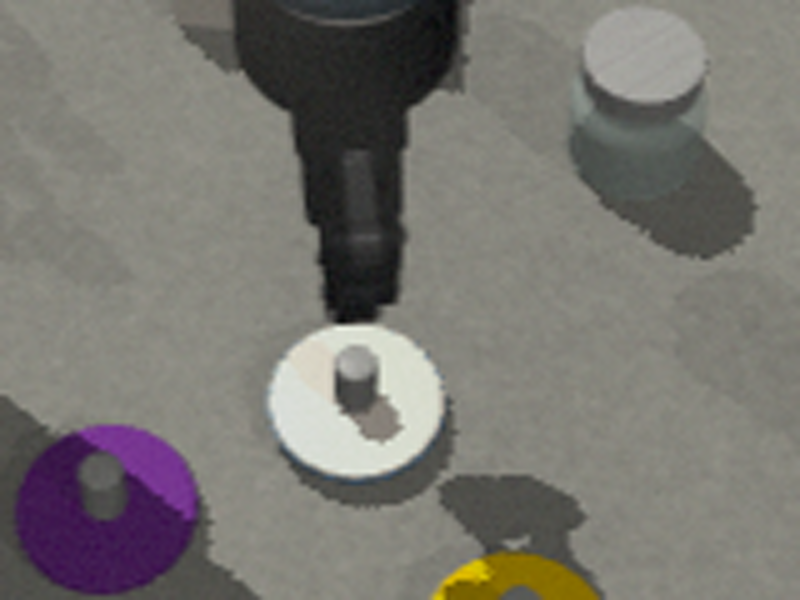

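The white small lid's disc centre is at crop (357,400), against a predicted (350,399). That is the side camera's usual bias. I'm descending on its knob.

>>> play_rows([
  {"dp": [-0.05,0.02,0.5],"turn": [0,0,0],"fingers": 0.4},
  {"dp": [0,0,0.8],"turn": [0,0,0],"fingers": 0.4},
  {"dp": [0,0,0.7],"turn": [0,0,0],"fingers": 0.4},
  {"dp": [0,0,0.4],"turn": [0,0,0],"fingers": 0.4},
  {"dp": [0,0,0],"turn": [0,0,0],"fingers": 0.4},
])

```text
clock: 18.02
eef_pos: [368.8, -242.0, 29.8]
tcp_rot: [3.141, -0.003, 2.752]
contact_force: [-1.1, -0.6, -0.2]
opening: 0.598
grasp_force: 0.0
```

>>> play_rows([
  {"dp": [0,0,0.1],"turn": [0,0,0],"fingers": 0.4},
  {"dp": [0,0,0],"turn": [0,0,0],"fingers": 0.4},
  {"dp": [0,0,0],"turn": [0,0,0],"fingers": 0.4},
])

```text
clock: 18.27
eef_pos: [370.7, -243.6, 28.7]
tcp_rot: [-3.141, 0.002, 2.752]
contact_force: [0.1, -0.2, -0.2]
opening: 0.599
grasp_force: 0.0
```

```bash
python3 -c "
from h import *
plan(369.5,-241.7,19)"
```

```text
t 18.27 p [ 370.7 -243.6   28.7] rpy [-3.141e+00  2.000e-03  2.752e+00] q [-0.58  0.4   2.16 -0.    0.58 -1.77] F [ 0.1 -0.2 -0.2] op 0.599 gf 0.0
 turn units [-0.    0.02 -0.  ]  dp units (after turn) [0.046 0.032 0.243]
```

>>> play_rows([
  {"dp": [0.03,0.02,0.15],"turn": [0,0,0],"fingers": 0.5},
  {"dp": [0,0,0.08],"turn": [0,0,0],"fingers": 0.6},
  {"dp": [0,0,0],"turn": [0,0,0],"fingers": 0.7},
  {"dp": [0,0,0],"turn": [0,0,0],"fingers": 0.77},
  {"dp": [0,0,0],"turn": [0,0,0],"fingers": 0.85},
])

```text
clock: 18.68
eef_pos: [368.9, -241.8, 18.4]
tcp_rot: [3.142, -0.0, 2.752]
contact_force: [-0.1, 2.0, 0.5]
opening: 0.192
grasp_force: 43.8
```

>>> play_rows([
  {"dp": [0,0,0],"turn": [0,0,0],"fingers": 0.95},
  {"dp": [0,0,0],"turn": [0,0,0],"fingers": 0.95},
  {"dp": [0,0,0],"turn": [0,0,0],"fingers": 0.95},
])

```text
clock: 18.93
eef_pos: [368.9, -241.8, 18.4]
tcp_rot: [3.142, -0.0, 2.752]
contact_force: [-1.5, 0.3, 5.3]
opening: 0.19
grasp_force: 43.9
```

>>> play_rows([
  {"dp": [0,0,-0.2],"turn": [0,0,0],"fingers": 0.95},
  {"dp": [0,0,-0.5],"turn": [0,0,0],"fingers": 0.95},
  {"dp": [0,0,-0.8],"turn": [0,0,0],"fingers": 0.95},
  {"dp": [0,0,-0.8],"turn": [0,0,0],"fingers": 0.95},
  {"dp": [0,0,-0.8],"turn": [0,0,0],"fingers": 0.95},
])

```text
clock: 19.35
eef_pos: [368.6, -241.6, 143.9]
tcp_rot: [3.142, -0.001, 2.752]
contact_force: [1.2, -0.7, 0.2]
opening: 0.194
grasp_force: 43.9
```

>>> play_rows([
  {"dp": [0,0,-0.8],"turn": [0,0,0],"fingers": 0.95},
  {"dp": [0,0,-0.5],"turn": [0,0,0],"fingers": 0.95},
  {"dp": [0,0,0],"turn": [0,0,0],"fingers": 0.95},
  {"dp": [0,0,0],"turn": [0,0,0],"fingers": 0.95},
])

```text
clock: 19.68
eef_pos: [369.5, -242.3, 195.6]
tcp_rot: [-3.141, 0.003, 2.752]
contact_force: [0.2, 0.9, -0.9]
opening: 0.189
grasp_force: 43.9
```

```bash
python3 -c "
from h import *
plan(568.5,-388.9,190)"
```

```text
t 19.68 p [ 369.5 -242.3  195.6] rpy [-3.141e+00  3.000e-03  2.752e+00] q [-0.58  0.11  2.05 -0.    0.99 -1.76] F [ 0.2  0.9 -0.9] op 0.189 gf 43.9
 turn units [-0.01  0.03 -0.  ]  dp units (after turn) [-5.994 -1.499  0.139]
```

>>> play_rows([
  {"dp": [-0.374,-0.094,0],"turn": [0,0,0],"fingers": 0.95},
  {"dp": [-0.749,-0.187,0],"turn": [0,0,0],"fingers": 0.95},
  {"dp": [-0.749,-0.187,0],"turn": [0,0,0],"fingers": 0.95},
  {"dp": [-0.749,-0.187,0],"turn": [0,0,0],"fingers": 0.95},
  {"dp": [-0.749,-0.187,0],"turn": [0,0,0],"fingers": 0.95},
])

```text
clock: 20.1
eef_pos: [481.0, -324.5, 192.3]
tcp_rot: [3.141, -0.003, 2.752]
contact_force: [-0.9, -0.4, -0.2]
opening: 0.196
grasp_force: 43.9
```

>>> play_rows([
  {"dp": [-0.749,-0.187,0],"turn": [0,0,0],"fingers": 0.95},
  {"dp": [-0.749,-0.187,0],"turn": [0,0,0],"fingers": 0.95},
  {"dp": [-0.749,-0.187,0],"turn": [0,0,0],"fingers": 0.95},
  {"dp": [-0.374,-0.094,0],"turn": [0,0,0],"fingers": 0.95},
  {"dp": [0,0,0],"turn": [0,0,0],"fingers": 0.95},
])

```text
clock: 20.52
eef_pos: [569.4, -389.5, 191.5]
tcp_rot: [3.141, -0.001, 2.752]
contact_force: [-0.7, -0.1, -1.0]
opening: 0.193
grasp_force: 43.9
```

>>> play_rows([
  {"dp": [0,0,0.4],"turn": [0,0,0],"fingers": 0.95},
  {"dp": [0,0,0.6],"turn": [0,0,0],"fingers": 0.95},
  {"dp": [0,0,0.3],"turn": [0,0,0],"fingers": 0.95},
  {"dp": [0,0,0],"turn": [0,0,0],"fingers": 0.95},
  {"dp": [0,0,0],"turn": [0,0,0],"fingers": 0.95},
])

```text
clock: 20.93
eef_pos: [566.8, -387.5, 141.0]
tcp_rot: [3.141, -0.003, 2.752]
contact_force: [-0.3, -0.7, -0.1]
opening: 0.194
grasp_force: 43.9
```

```bash
python3 -c "
from h import *
plan(568.5,-388.9,114)
f=snap('side','t10.png',(400,230,530,360),4.5)
"
```

```text
t 20.93 p [ 566.8 -387.5  141. ] rpy [ 3.141e+00 -3.000e-03  2.752e+00] q [-0.6   0.54  1.56 -0.    1.05 -1.78] F [-0.3 -0.7 -0.1] op 0.194 gf 43.9
 turn units [ 0.01 -0.03 -0.  ]  dp units (after turn) [-0.053 -0.015  0.675]
```

View pics/t10.png

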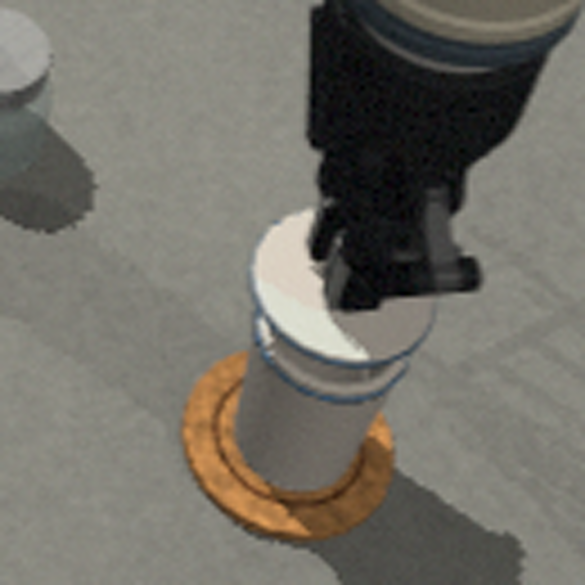

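The pot is centred in the ring, and the lid is level above it and lined up once the camera's lean is allowed for. I'm lowering it.

>>> play_rows([
  {"dp": [-0.03,-0.01,0.3],"turn": [0,0,0],"fingers": 0.95},
  {"dp": [0,0,0.2],"turn": [0,0,0],"fingers": 0.95},
  {"dp": [0,0,0.06],"turn": [0,0,0],"fingers": 0.95},
  {"dp": [0,0,0],"turn": [0,0,0],"fingers": 0.95},
  {"dp": [0,0,0],"turn": [0,0,0],"fingers": 0.95},
])

```text
clock: 21.4
eef_pos: [568.8, -389.1, 119.8]
tcp_rot: [3.142, -0.0, 2.752]
contact_force: [0.2, -0.3, -0.3]
opening: 0.195
grasp_force: 43.9
```

>>> play_rows([
  {"dp": [0,0,0.04],"turn": [0,0,0],"fingers": 0.95},
  {"dp": [0,0,0],"turn": [0,0,0],"fingers": 0.95},
])

```text
clock: 21.57
eef_pos: [568.9, -389.2, 118.4]
tcp_rot: [-3.142, 0.0, 2.752]
contact_force: [0.2, 0.3, -1.6]
opening: 0.191
grasp_force: 43.9
```

>>> play_rows([
  {"dp": [0,0,0.03],"turn": [0,0,0],"fingers": 0.95},
  {"dp": [0,0,0],"turn": [0,0,0],"fingers": 0.95},
])

```text
clock: 21.73
eef_pos: [568.9, -389.2, 117.1]
tcp_rot: [-3.142, 0.0, 2.752]
contact_force: [0.0, 0.2, -1.6]
opening: 0.191
grasp_force: 43.9
```

>>> play_rows([
  {"dp": [0,0,0.05],"turn": [0,0,0],"fingers": 0.95},
  {"dp": [0,0,0],"turn": [0,0,0],"fingers": 0.95},
])

```text
clock: 21.9
eef_pos: [568.7, -389.1, 114.8]
tcp_rot: [3.142, -0.0, 2.752]
contact_force: [-0.2, -0.1, -0.7]
opening: 0.194
grasp_force: 43.9
```

>>> play_rows([
  {"dp": [0,0,0.03],"turn": [0,0,0],"fingers": 0.95},
  {"dp": [0,0,0],"turn": [0,0,0],"fingers": 0.95},
])

```text
clock: 22.07
eef_pos: [568.9, -389.2, 113.8]
tcp_rot: [-3.142, 0.0, 2.752]
contact_force: [-0.6, -0.2, 0.2]
opening: 0.189
grasp_force: 44.0
```

>>> play_rows([
  {"dp": [0,0,0.02],"turn": [0,0,0],"fingers": 0.95},
  {"dp": [0,0,0],"turn": [0,0,0],"fingers": 0.95},
])

```text
clock: 22.23
eef_pos: [569.1, -389.3, 113.7]
tcp_rot: [-3.141, 0.001, 2.752]
contact_force: [-1.3, 1.1, 5.1]
opening: 0.193
grasp_force: 44.4
```

Seated at 113.7, against an expected 113.4. I'll release and move to the oblong lid.

>>> play_rows([
  {"dp": [0,0,0],"turn": [0,0,0],"fingers": 0.78},
  {"dp": [0,0,0],"turn": [0,0,0],"fingers": 0.65},
  {"dp": [0,0,0],"turn": [0,0,0],"fingers": 0.45},
  {"dp": [0,0,0],"turn": [0,0,0],"fingers": 0.4},
])

```text
clock: 22.57
eef_pos: [568.8, -389.1, 112.9]
tcp_rot: [3.142, -0.0, 2.752]
contact_force: [-0.4, 0.5, 0.4]
opening: 0.596
grasp_force: 0.0
```

>>> play_rows([
  {"dp": [0,0,-0.3],"turn": [0,0,0],"fingers": 0.4},
  {"dp": [0,0,-0.7],"turn": [0,0,0],"fingers": 0.4},
  {"dp": [0,0,-0.7],"turn": [0,0,0],"fingers": 0.4},
  {"dp": [0,0,-0.3],"turn": [0,0,0],"fingers": 0.4},
  {"dp": [0,0,0],"turn": [0,0,0],"fingers": 0.4},
])

```text
clock: 22.98
eef_pos: [570.6, -390.4, 197.6]
tcp_rot: [-3.14, 0.006, 2.752]
contact_force: [-0.3, 0.7, -0.2]
opening: 0.599
grasp_force: 0.0
```

```bash
python3 -c "
from h import *
plan(690.3,-12.6,190,np.radians(30.75))
plan(690.3,-12.6,190)"
```

```text
t 22.98 p [ 570.6 -390.4  197.6] rpy [-3.14   0.006  2.752] q [-0.6   0.48  1.51  0.    1.14 -1.78] F [-0.3  0.7 -0.2] op 0.599 gf 0.0
 turn units [-0.04  0.05 -8.85]  dp units (after turn) [-7.4    6.587  0.189]
t 22.98 p [ 570.6 -390.4  197.6] rpy [-3.14   0.006  2.752] q [-0.6   0.48  1.51  0.    1.14 -1.78] F [-0.3  0.7 -0.2] op 0.599 gf 0.0
 turn units [-0.01  0.06 -0.  ]  dp units (after turn) [0.822 9.873 0.189]
```

>>> play_rows([
  {"dp": [0.034,0.411,0],"turn": [0,0,0],"fingers": 0.4},
  {"dp": [0.069,0.823,0],"turn": [0,0,0],"fingers": 0.4},
  {"dp": [0.069,0.823,0],"turn": [0,0,0],"fingers": 0.4},
  {"dp": [0.069,0.823,0],"turn": [0,0,0],"fingers": 0.4},
  {"dp": [0.069,0.823,0],"turn": [0,0,0],"fingers": 0.4},
])

```text
clock: 23.4
eef_pos: [613.0, -245.0, 191.3]
tcp_rot: [3.141, -0.003, 2.751]
contact_force: [0.7, -0.1, -0.7]
opening: 0.599
grasp_force: 0.0
```

>>> play_rows([
  {"dp": [0.069,0.823,0],"turn": [0,0,0],"fingers": 0.4},
  {"dp": [0.069,0.823,0],"turn": [0,0,0],"fingers": 0.4},
  {"dp": [0.069,0.823,0],"turn": [0,0,0],"fingers": 0.4},
  {"dp": [0.069,0.823,0],"turn": [0,0,0],"fingers": 0.4},
  {"dp": [0.069,0.823,0],"turn": [0,0,0],"fingers": 0.4},
])

```text
clock: 23.82
eef_pos: [662.6, -87.3, 191.3]
tcp_rot: [-3.141, -0.003, 2.752]
contact_force: [1.3, -0.7, 0.7]
opening: 0.596
grasp_force: 0.0
```

>>> play_rows([
  {"dp": [0.069,0.823,0],"turn": [0,0,0],"fingers": 0.4},
  {"dp": [0.069,0.823,0],"turn": [0,0,0],"fingers": 0.4},
  {"dp": [0.034,0.411,0],"turn": [0,0,0],"fingers": 0.4},
  {"dp": [0,0,0],"turn": [0,0,-0.98],"fingers": 0.4},
  {"dp": [0,0,0],"turn": [0,0,-0.98],"fingers": 0.4},
])

```text
clock: 24.23
eef_pos: [687.6, -9.2, 191.4]
tcp_rot: [-3.141, -0.002, 2.964]
contact_force: [-0.0, -0.2, 0.4]
opening: 0.597
grasp_force: 0.0
```

>>> play_rows([
  {"dp": [0,0,0],"turn": [0,0,-0.98],"fingers": 0.4},
  {"dp": [0,0,0],"turn": [0,0,-0.98],"fingers": 0.4},
  {"dp": [0,0,0],"turn": [0,0,-0.98],"fingers": 0.4},
  {"dp": [0,0,0],"turn": [0,0,-0.98],"fingers": 0.4},
  {"dp": [0,0,0],"turn": [0,0,-0.98],"fingers": 0.4},
])

```text
clock: 24.65
eef_pos: [687.3, -11.0, 191.5]
tcp_rot: [3.141, -0.002, -2.808]
contact_force: [-0.2, -0.2, -0.1]
opening: 0.601
grasp_force: 0.0
```

>>> play_rows([
  {"dp": [0,0,0],"turn": [0,0,-0.98],"fingers": 0.4},
  {"dp": [0,0,0],"turn": [0,0,-0.98],"fingers": 0.4},
  {"dp": [0,0,0.6],"turn": [0,0,0],"fingers": 0.4},
  {"dp": [0,0,0],"turn": [0,0,0],"fingers": 0.4},
  {"dp": [0,0,0],"turn": [0,0,0],"fingers": 0.4},
])

```text
clock: 25.07
eef_pos: [686.5, -11.1, 166.9]
tcp_rot: [3.139, -0.004, -2.609]
contact_force: [-1.1, -0.7, 0.4]
opening: 0.601
grasp_force: 0.0
```

```bash
python3 -c "
from h import *
plan(690.3,-12.6,19,np.radians(30.75))"
```

```text
t 25.07 p [686.5 -11.1 166.9] rpy [ 3.139 -0.004 -2.609] q [-0.02  0.51  1.54 -0.    1.09 -2.12] F [-1.1 -0.7  0.4] op 0.601 gf 0.0
 turn units [ 0.02 -0.04 -0.03]  dp units (after turn) [-0.063 -0.082  3.698]
```

>>> play_rows([
  {"dp": [-0.03,-0.06,0.7],"turn": [0,0,0],"fingers": 0.4},
  {"dp": [0,0,0.8],"turn": [0,0,0],"fingers": 0.4},
  {"dp": [0,0,0.8],"turn": [0,0,0],"fingers": 0.4},
  {"dp": [0,0,0.5],"turn": [0,0,0],"fingers": 0.4},
  {"dp": [0,0,0.2],"turn": [0,0,0],"fingers": 0.4},
])

```text
clock: 25.48
eef_pos: [688.4, -12.6, 45.9]
tcp_rot: [3.139, -0.004, -2.608]
contact_force: [0.1, 0.1, 0.5]
opening: 0.599
grasp_force: 0.0
```

>>> play_rows([
  {"dp": [0,0,0.2],"turn": [0,0,0],"fingers": 0.4},
  {"dp": [0,0,0],"turn": [0,0,0],"fingers": 0.4},
  {"dp": [0,0,0],"turn": [0,0,0],"fingers": 0.4},
])

```text
clock: 25.73
eef_pos: [691.4, -12.7, 42.2]
tcp_rot: [-3.141, 0.001, -2.608]
contact_force: [-0.6, -0.3, 0.6]
opening: 0.601
grasp_force: 0.0
```

```bash
python3 -c "
from h import *
plan(690.3,-12.6,19,np.radians(30.75))
snap('side','t11.png',(360,120,480,240),4.5)"
```

```text
t 25.73 p [691.4 -12.7  42.2] rpy [-3.141e+00  1.000e-03 -2.608e+00] q [-0.02  0.66  1.6  -0.    0.88 -2.12] F [-0.6 -0.3  0.6] op 0.601 gf 0.0
 turn units [-0.01  0.01 -0.03]  dp units (after turn) [0.022 0.015 0.581]
```

View pics/t11.png

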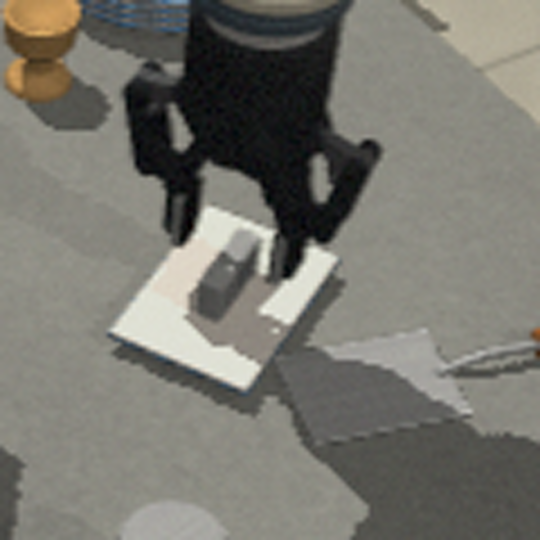

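The fingers straddle the bar grip (bar at crop (228,275), fingertips at (180,235) and (285,270)). I'm descending and closing.

>>> play_rows([
  {"dp": [0.02,0.01,0.25],"turn": [0,0,0],"fingers": 0.4},
  {"dp": [0,0,0.2],"turn": [0,0,0],"fingers": 0.4},
  {"dp": [0,0,0.1],"turn": [0,0,0],"fingers": 0.4},
  {"dp": [0,0,0],"turn": [0,0,0],"fingers": 0.5},
  {"dp": [0,0,0],"turn": [0,0,0],"fingers": 0.65},
])

```text
clock: 26.2
eef_pos: [689.4, -12.7, 18.6]
tcp_rot: [3.141, -0.001, -2.608]
contact_force: [0.0, 0.4, -0.4]
opening: 0.375
grasp_force: 0.0
```

>>> play_rows([
  {"dp": [0,0,0],"turn": [0,0,0],"fingers": 0.75},
  {"dp": [0,0,0],"turn": [0,0,0],"fingers": 0.8},
  {"dp": [0,0,0],"turn": [0,0,0],"fingers": 0.85},
  {"dp": [0,0,0],"turn": [0,0,0],"fingers": 0.95},
  {"dp": [0,0,0],"turn": [0,0,0],"fingers": 0.95},
])

```text
clock: 26.62
eef_pos: [690.1, -12.8, 19.5]
tcp_rot: [-3.141, 0.001, -2.608]
contact_force: [0.8, -1.4, 2.5]
opening: 0.18
grasp_force: 44.9
```

>>> play_rows([
  {"dp": [0,0,0],"turn": [0,0,0],"fingers": 0.95},
  {"dp": [0,0,0],"turn": [0,0,0],"fingers": 0.95},
])

```text
clock: 26.78
eef_pos: [690.1, -12.7, 19.5]
tcp_rot: [-3.141, 0.001, -2.608]
contact_force: [-0.6, -0.5, 4.2]
opening: 0.176
grasp_force: 45.1
```

>>> play_rows([
  {"dp": [0,0,-0.2],"turn": [0,0,0],"fingers": 0.95},
  {"dp": [0,0,-0.5],"turn": [0,0,0],"fingers": 0.95},
  {"dp": [0,0,-0.8],"turn": [0,0,0],"fingers": 0.95},
  {"dp": [0,0,-0.8],"turn": [0,0,0],"fingers": 0.95},
  {"dp": [0,0,-0.8],"turn": [0,0,0],"fingers": 0.95},
])

```text
clock: 27.2
eef_pos: [688.8, -12.7, 144.0]
tcp_rot: [3.141, -0.002, -2.608]
contact_force: [0.2, -0.1, -2.0]
opening: 0.176
grasp_force: 44.3
```

>>> play_rows([
  {"dp": [0,0,-0.4],"turn": [0,0,0],"fingers": 0.95},
  {"dp": [0,0,0],"turn": [0,0,0],"fingers": 0.95},
  {"dp": [0,0,0],"turn": [0,0,0],"fingers": 0.95},
])

```text
clock: 27.45
eef_pos: [689.7, -12.7, 159.8]
tcp_rot: [-3.141, 0.001, -2.608]
contact_force: [-0.1, -1.0, -2.7]
opening: 0.179
grasp_force: 44.5
```

```bash
python3 -c "
from h import *
plan(459.8,-19.8,160)
plan(459.8,-19.8,160,np.radians(145))"
```

```text
t 27.45 p [689.7 -12.7 159.8] rpy [-3.141e+00  1.000e-03 -2.608e+00] q [-0.02  0.52  1.54  0.    1.08 -2.13] F [-0.1 -1.  -2.7] op 0.179 gf 44.5
 turn units [-0.01  0.01 -0.  ]  dp units (after turn) [ 5.039  2.773 -0.006]
t 27.45 p [689.7 -12.7 159.8] rpy [-3.141e+00  1.000e-03 -2.608e+00] q [-0.02  0.52  1.54  0.    1.08 -2.13] F [-0.1 -1.  -2.7] op 0.179 gf 44.5
 turn units [0.000e+00 1.000e-02 1.093e+01]  dp units (after turn) [ 4.607 -3.442 -0.006]
```

>>> play_rows([
  {"dp": [0.315,0.173,0],"turn": [0,0,0],"fingers": 0.95},
  {"dp": [0.63,0.347,0],"turn": [0,0,0],"fingers": 0.95},
  {"dp": [0.63,0.347,0],"turn": [0,0,0],"fingers": 0.95},
  {"dp": [0.63,0.347,0],"turn": [0,0,0],"fingers": 0.95},
  {"dp": [0.63,0.347,0],"turn": [0,0,0],"fingers": 0.95},
])

```text
clock: 27.87
eef_pos: [557.1, -16.6, 156.6]
tcp_rot: [3.139, -0.004, -2.608]
contact_force: [-0.2, -0.5, -2.8]
opening: 0.175
grasp_force: 44.3
```

>>> play_rows([
  {"dp": [0.63,0.347,0],"turn": [0,0,0],"fingers": 0.95},
  {"dp": [0.63,0.347,0],"turn": [0,0,0],"fingers": 0.95},
  {"dp": [0.63,0.347,0],"turn": [0,0,0],"fingers": 0.95},
  {"dp": [0.315,0.173,0],"turn": [0,0,0],"fingers": 0.95},
  {"dp": [0,0,0],"turn": [0,0,0.5],"fingers": 0.95},
])

```text
clock: 28.28
eef_pos: [454.0, -19.6, 156.8]
tcp_rot: [3.138, -0.006, -2.66]
contact_force: [0.0, -0.0, -1.9]
opening: 0.176
grasp_force: 44.4
```

>>> play_rows([
  {"dp": [0,0,0],"turn": [0,0,0.95],"fingers": 0.95},
  {"dp": [0,0,0],"turn": [0,0,0.95],"fingers": 0.95},
  {"dp": [0,0,0],"turn": [0,0,0.95],"fingers": 0.95},
  {"dp": [0,0,0],"turn": [0,0,0.95],"fingers": 0.95},
  {"dp": [0,0,0],"turn": [0,0,0.95],"fingers": 0.95},
])

```text
clock: 28.7
eef_pos: [458.0, -19.7, 157.2]
tcp_rot: [3.141, -0.004, 3.121]
contact_force: [0.2, 0.2, -2.9]
opening: 0.179
grasp_force: 44.3
```

>>> play_rows([
  {"dp": [0,0,0],"turn": [0,0,0.95],"fingers": 0.95},
  {"dp": [0,0,0],"turn": [0,0,0.95],"fingers": 0.95},
  {"dp": [0,0,0],"turn": [0,0,0.95],"fingers": 0.95},
  {"dp": [0,0,0],"turn": [0,0,0.95],"fingers": 0.95},
  {"dp": [0,0,0],"turn": [0,0,0.95],"fingers": 0.95},
])

```text
clock: 29.12
eef_pos: [458.0, -19.7, 157.2]
tcp_rot: [-3.14, -0.003, 2.623]
contact_force: [0.0, 0.1, -1.5]
opening: 0.179
grasp_force: 44.3
```

>>> play_rows([
  {"dp": [0,0,0],"turn": [0,0,0.93],"fingers": 0.95},
  {"dp": [0,0,0.6],"turn": [0,0,0],"fingers": 0.95},
  {"dp": [0,0,0.6],"turn": [0,0,0],"fingers": 0.95},
  {"dp": [0,0,0],"turn": [0,0,0],"fingers": 0.95},
  {"dp": [0,0,0],"turn": [0,0,0],"fingers": 0.95},
])

```text
clock: 29.53
eef_pos: [457.3, -19.6, 109.2]
tcp_rot: [-3.138, -0.005, 2.531]
contact_force: [0.1, -0.0, -2.1]
opening: 0.177
grasp_force: 44.3
```

```bash
python3 -c "
from h import *
plan(459.8,-19.8,72,np.radians(144.9))
f=snap('side','t12.png',(275,150,385,250),6)"
```

```text
t 29.53 p [457.3 -19.6 109.2] rpy [-3.138 -0.005  2.531] q [-0.05  0.27  2.09  0.    0.79 -1.01] F [ 0.1 -0.  -2.1] op 0.177 gf 44.3
 turn units [-0.03 -0.05  0.02]  dp units (after turn) [-0.053  0.032  0.931]
```

View pics/t12.png

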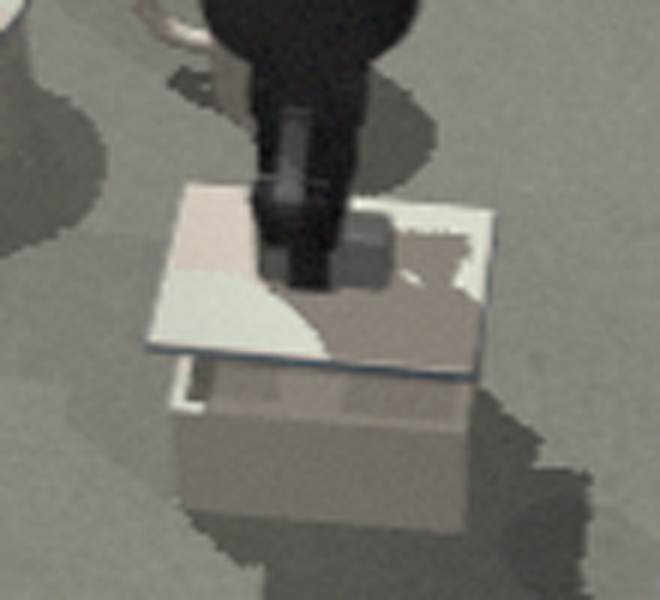

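The lid is level above the box with its long side along the box's, and it may be off along its length. I'll check this numerically with crop pixels: lid corners (187,185), (495,210), (476,374), (147,345), box rim corner (172,408), box bottom corners (187,510) and (464,531).

```bash
python3 -c "
from h import *
g=r.grab_frame('side')
def s(u,v): return (u+.5)/6-.5+275,(v+.5)/6-.5+150
s0=r.sense(); p=s0['eef_pos']; print(p.round(1))
q=np.array([px2w(g,*s(*c),104.7) for c in [(187,185),(495,210),(476,374),(147,345)]])
e=np.roll(q,-1,0)-q
print('lid',q.mean(0).round(1),np.linalg.norm(e,axis=1).round(1),np.degrees(np.arctan2(e[:,1],e[:,0])).round(1))
a=np.radians(144.9);X=np.array([np.cos(a),np.sin(a),0]);Y=np.array([-X[1],X[0],0])
C=np.array([459.8,-19.8,0])
b=px2w(g,*s(172,408),60); m1=px2w(g,*s(187,510),0); m2=px2w(g,*s(464,531),0)
for n,v in (('rimcorner',b),('botL',m1),('botR',m2)): print(n,v.round(1),'in box frame',((v-C)@X).round(1),((v-C)@Y).round(1))
print('lid in box frame',((q.mean(0)-C)@X).round(1),((q.mean(0)-C)@Y).round(1))
print('bot edge angle',np.degrees(np.arctan2(*(m2-m1)[[1,0]])))
f=snap('top','t13.png')
"
```

```text
[459.5 -19.7 111.2]
lid [459.8 -22.6 104.7] [118.3  83.2 120.3  83. ] [ -35.1 -124.4  144.8   54.2]
rimcorner [396.  -17.6  60. ] in box frame 53.4 34.9
botL [397.7 -19.7   0. ] in box frame 50.9 35.6
botR [488.  -80.4   0. ] in box frame -57.9 33.4
lid in box frame -1.6 2.3
bot edge angle -33.89998336382551
```

>>> play_rows([
  {"dp": [0,0.05,0.3],"turn": [0,0,0],"fingers": 0.95},
  {"dp": [0,0,0.2],"turn": [0,0,0],"fingers": 0.95},
  {"dp": [0,0,0.1],"turn": [0,0,0],"fingers": 0.95},
  {"dp": [0,0,0],"turn": [0,0,0],"fingers": 0.95},
  {"dp": [0,0,0],"turn": [0,0,0],"fingers": 0.95},
])

```text
clock: 30.1
eef_pos: [460.7, -18.2, 87.2]
tcp_rot: [-3.141, -0.0, 2.531]
contact_force: [-0.9, -0.4, -2.0]
opening: 0.178
grasp_force: 44.5
```

>>> play_rows([
  {"dp": [0,0,0.06],"turn": [0,0,0],"fingers": 0.95},
  {"dp": [0,0,0],"turn": [0,0,0],"fingers": 0.95},
])

```text
clock: 30.27
eef_pos: [460.9, -18.2, 84.8]
tcp_rot: [3.141, 0.0, 2.531]
contact_force: [-1.0, -0.9, -2.5]
opening: 0.176
grasp_force: 44.5
```

>>> play_rows([
  {"dp": [0,0,0.05],"turn": [0,0,0],"fingers": 0.95},
  {"dp": [0,0,0],"turn": [0,0,0],"fingers": 0.95},
])

```text
clock: 30.43
eef_pos: [460.8, -18.1, 82.6]
tcp_rot: [-3.142, -0.0, 2.531]
contact_force: [0.6, -0.0, -2.1]
opening: 0.174
grasp_force: 44.5
```

>>> play_rows([
  {"dp": [0,0,0.05],"turn": [0,0,0],"fingers": 0.95},
  {"dp": [0,0,0],"turn": [0,0,0],"fingers": 0.95},
])

```text
clock: 30.6
eef_pos: [460.7, -18.1, 80.4]
tcp_rot: [-3.141, -0.0, 2.531]
contact_force: [0.0, -0.2, -2.5]
opening: 0.182
grasp_force: 44.5
```

>>> play_rows([
  {"dp": [0,0,0.04],"turn": [0,0,0],"fingers": 0.95},
  {"dp": [0,0,0],"turn": [0,0,0],"fingers": 0.95},
])

```text
clock: 30.77
eef_pos: [460.7, -18.1, 78.9]
tcp_rot: [-3.141, -0.0, 2.531]
contact_force: [-0.3, 0.4, -2.4]
opening: 0.174
grasp_force: 44.5
```

>>> play_rows([
  {"dp": [0,0,0.03],"turn": [0,0,0],"fingers": 0.95},
  {"dp": [0,0,0],"turn": [0,0,0],"fingers": 0.95},
])

```text
clock: 30.93
eef_pos: [460.7, -18.1, 77.7]
tcp_rot: [-3.141, -0.0, 2.531]
contact_force: [-0.8, -0.4, -2.2]
opening: 0.174
grasp_force: 44.5
```

The plug is inside the mouth without contact. I'll keep going down.

>>> play_rows([
  {"dp": [0,0,0.05],"turn": [0,0,0],"fingers": 0.95},
  {"dp": [0,0,0.04],"turn": [0,0,0],"fingers": 0.95},
  {"dp": [0,0,0],"turn": [0,0,0],"fingers": 0.95},
])

```text
clock: 31.18
eef_pos: [460.6, -18.1, 74.0]
tcp_rot: [-3.141, -0.0, 2.531]
contact_force: [0.4, 0.7, -2.5]
opening: 0.175
grasp_force: 44.5
```

>>> play_rows([
  {"dp": [0,0,0.03],"turn": [0,0,0],"fingers": 0.95},
  {"dp": [0,0,0],"turn": [0,0,0],"fingers": 0.95},
])

```text
clock: 31.35
eef_pos: [460.7, -18.1, 72.9]
tcp_rot: [-3.141, -0.0, 2.531]
contact_force: [0.0, 0.3, -2.0]
opening: 0.178
grasp_force: 44.5
```

>>> play_rows([
  {"dp": [0,0,0.025],"turn": [0,0,0],"fingers": 0.95},
  {"dp": [0,0,0],"turn": [0,0,0],"fingers": 0.95},
])

```text
clock: 31.52
eef_pos: [460.8, -18.1, 72.0]
tcp_rot: [-3.142, -0.0, 2.531]
contact_force: [-0.4, -0.1, -2.2]
opening: 0.177
grasp_force: 44.5
```

>>> play_rows([
  {"dp": [0,0,0.02],"turn": [0,0,0],"fingers": 0.95},
  {"dp": [0,0,0],"turn": [0,0,0],"fingers": 0.95},
])

```text
clock: 31.68
eef_pos: [460.9, -18.1, 71.4]
tcp_rot: [3.142, 0.0, 2.531]
contact_force: [-0.8, -0.3, 1.6]
opening: 0.176
grasp_force: 44.8
```

>>> play_rows([
  {"dp": [0,0,0.02],"turn": [0,0,0],"fingers": 0.95},
  {"dp": [0,0,0],"turn": [0,0,0],"fingers": 0.95},
])

```text
clock: 31.85
eef_pos: [460.9, -18.1, 71.4]
tcp_rot: [3.142, 0.0, 2.531]
contact_force: [-6.2, 0.4, 15.5]
opening: 0.175
grasp_force: 46.9
```

Seated at 71.4, against an expected 71.5. I'll release, rise and move clear.

>>> play_rows([
  {"dp": [0,0,0],"turn": [0,0,0],"fingers": 0.79},
  {"dp": [0,0,0],"turn": [0,0,0],"fingers": 0.65},
  {"dp": [0,0,0],"turn": [0,0,0],"fingers": 0.45},
  {"dp": [0,0,0],"turn": [0,0,0],"fingers": 0.3},
  {"dp": [0,0,0],"turn": [0,0,0],"fingers": 0.3},
])

```text
clock: 32.27
eef_pos: [460.8, -18.1, 70.4]
tcp_rot: [-3.142, -0.0, 2.531]
contact_force: [0.5, -0.4, 0.5]
opening: 0.698
grasp_force: 0.0
```

>>> play_rows([
  {"dp": [0,0,-0.3],"turn": [0,0,0],"fingers": 0.3},
  {"dp": [0,0,-0.7],"turn": [0,0,0],"fingers": 0.3},
  {"dp": [0,0,-0.9],"turn": [0,0,0],"fingers": 0.3},
  {"dp": [0,0,-0.9],"turn": [0,0,0],"fingers": 0.3},
  {"dp": [0,0,-0.9],"turn": [0,0,0],"fingers": 0.3},
])

```text
clock: 32.68
eef_pos: [460.3, -18.1, 219.9]
tcp_rot: [-3.141, -0.001, 2.531]
contact_force: [0.0, 0.2, 0.1]
opening: 0.703
grasp_force: 0.0
```

>>> play_rows([
  {"dp": [0,0,-0.7],"turn": [0,0,0],"fingers": 0.3},
  {"dp": [0,0,-0.5],"turn": [0,0,0],"fingers": 0.3},
  {"dp": [0,0,0],"turn": [0,0,0],"fingers": 0.3},
  {"dp": [0,0,0],"turn": [0,0,0],"fingers": 0.3},
  {"dp": [0,0,0],"turn": [0,0,0],"fingers": 0.3},
])

```text
clock: 33.1
eef_pos: [460.3, -18.1, 265.6]
tcp_rot: [-3.141, -0.001, 2.531]
contact_force: [0.2, 1.0, -1.0]
opening: 0.7
grasp_force: 0.0
```

Run:
```python
from h import *
plan(460,-20,250)
f=r.grab_frame('top'); g=r.grab_frame('side')
# bright-lid check: compare bright blobs in side view with projected seated outlines
gi=cv2.cvtColor(g['pixels'],cv2.COLOR_RGB2GRAY)
a=np.radians(144.9)
def ring(c,R,z): return [w2px(g,[c[0]+R*np.cos(t),c[1]+R*np.sin(t),z]) for t in np.linspace(0,6.28,40)]
def rect(c,z): 
    X=np.array([np.cos(a),np.sin(a)]);Y=np.array([-X[1],X[0]])
    return [w2px(g,[*(np.array(c)+sx*60*X+sy*42*Y),z]) for sx,sy in((1,1),(1,-1),(-1,-1),(-1,1))]
for n,pts in (('big',ring((390,237.5),54,77)),('small',ring((568.8,-389),36,110)),('box',rect((460.8,-18.1),67))):
    pts=np.array(pts); m=np.zeros_like(gi); 
    def inside(du,dv):
        m=np.zeros_like(gi); cv2.fillPoly(m,[np.int32(np.round(pts+[du,dv]))],255); return m>0
    best=max(((np.mean(gi[inside(du,dv)])-np.mean(gi[(cv2.dilate(inside(du,dv).astype(np.uint8),np.ones((7,7)))>0)&~inside(du,dv)])),du,dv) for du in range(-6,7) for dv in range(-6,7))
    print(n,'best shift px (side)',best)
```

```text
t 33.1 p [460.3 -18.1 265.6] rpy [-3.141e+00 -1.000e-03  2.531e+00] q [-0.04  0.06  1.93  0.    1.16 -1.  ] F [ 0.2  1.  -1. ] op 0.7 gf 0.0
 turn units [-0.01 -0.01  0.  ]  dp units (after turn) [-0.022 -0.043  0.391]
big best shift px (side) (np.float64(67.37234345473843), 1, -1)
small best shift px (side) (np.float64(50.37587734690297), 2, 0)
box best shift px (side) (np.float64(60.03603203744426), 1, 0)
```

All three lids sit where a seated lid should, within the camera bias. I'm handing in.

```bash
python3 -c "
from rig import r
print(r.sign_off())"
```

```text
the job is handed in; nothing more can be done
None
```

The job is handed in at about 33 s: the small pot stands about 2 mm off the middle of the cork mat. The big pot, small pot and box each have their lid seated flat, confirmed by contact heights and a final side view; the result came back without a verdict.

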